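Sort the bolts from the lidded tub into the gauge tray

ROBOT

A 6-joint arm with a two-finger parallel gripper is mounted at the origin on the work surface. World frame = base frame: x ahead of the robot, y to its left, z up, the work surface at z = 0. Lengths are in mm, angles in rad, forces in N, time in s.
With the tool pointing down it reaches from about 275 to 850 mm from the base axis. Payload 5.2 kg.
Tool frame: the origin (TCP) lies on the centre line of the jaws, within the pads' length; the fingertips stand 19 mm ahead of it and the grasp point (between the pads) is the TCP; z points along the fingers, y is the line along which they close (so a half turn about z gives the same grasp; the last joint's range is limited). The gripper opens to 85 mm and grips with 20 to 120 N. Pads are 22 mm wide; open, the fingers measure 114 mm over their backs; the gripper's body (76 mm by 85 mm) begins 54 mm behind the grasp point. The pads swing forward as they close: fully open they stand 13 mm farther back than shut.
Start: joints at [1.079, 0.259, 1.535, -0, 1.348, -0.203], TCP at [156.619, 527.234, 228.21] pointing down, gripper open.
Joint ranges: [-3.14, 3.14], [-0.91, 2.08], [0.19, 2.58], [-1.22, 4.36], [0.22, 2.71], [-3.12, 3.12]. Speed limits (rad/s): [2.57, 2.57, 3.14, 3.14, 3.14, 3.14].

INTERFACE

Orientations are given as a unit quaternion [w, x, y, z].
In Python, from workcell import read_state, optics, arm gives the robot as it stands.
- The arm moves only by the tool arm_command, never from a script. Its argument "moves" is a list of rows, each an object of numbers: "dx", "dy", "dz": the shift along the world's x, y, z normalised to -1 to 1, where 1 is 0.025 m; "rx", "ry", "rz": the turn, a rotation vector about the world's x, y, z normalised to -1 to 1, where 1 is 5 degrees; "jaw": the opening, from 0 (shut) to 1 (fully open). A call has 1 to 10 rows; each row shifts and turns the commanded pose from where the row before left it; what a row does not reach is not made up. A row lasts 1/10 s, in which the tool goes at most 50 mm and 8.59 degrees, less where a joint would pass 70% of its speed; a pose out of reach is approached as far as the arm can. A call with a number of a shift or a turn outside -1 to 1 is refused whole. A call with a gripper value outside its range is refused whole. The fingers move at their own pace and stop on an object; the grip force is fixed at half the most. Time passes only in rows, so rows that do not move let the fingers close. It gives the time, the measured TCP pose, the force, the opening and the grip force at its end, in the units of the state.
- read_state(): the state, without advancing time (a new reading comes with each control period).
- optics.snapshot(name): name is "scene" or "top"; returns the picture (480x640x3 uint8, red, green, blue); there is no depth.
- optics.calibration(name): a dict with "intrinsics" (3x3 intrinsics, pixels), "k1" (the pictures are not rectified: a ray, as slopes to the right and down, at radius r is drawn at 1 + k1 r^2 times it, then the intrinsics apply), "camera_from_world" (4x4, takes a point from world to camera coordinates). Camera axes: x right, y up, looking along -z (the intrinsics and any distortion apply to the point x, -y, -z); pixel columns grow to the right and rows downward; lengths in mm; the calibration is good to about 2 mm. A picture is of the moment at which its call begins. calibration takes no time and is no camera call.
- arm.sign_off(): hands the job in; it is judged then, once.
The state is a dict: "t": time; "joints": joint angles; "qd": joint speeds; "joint_efforts": joint torques, N m; "tool_pos": TCP position; "orientation": TCP orientation; "ft_force": force on the tool from outside, world axes, zero at the start; "torque": the same for the moment, N m; "grip_width": opening from 0.0 (shut) to 1.0 (fully open); "finger_force": force on a finger pad.
Only numpy, scipy, OpenCV 4.12 (cv2) and the standard library are available. Lean on these libraries where they do the work, as an engineer would, in place of code of your own. Each camera call takes 0.05 s, during which the arm holds its last target. There are 200 camera calls.

TASK

Lift the lid off the steel tub by its knob and set it down flat on the bench, knob up. Then take every bolt out of the tub and lay it flat and lengthwise in the bay of the gauge tray that matches its length: short bolts in the short bay, long bolts in the long bay, side by side and not on top of one another. Finally put the lid back on the empty tub so that it sits fully home, and do not disturb the other things on the bench.

Things in the scene. Friction and masses are not known exactly. Their poses are not given: they have to be found in the camera images.
- tub: Open rectangular tub of dark sheet steel, fixed to the bench, outside 212 mm (its x) by 133 mm (its y) by 45 mm high, walls and floor 4 mm thick (inside 204 by 125 mm, floor 4 mm above the bench). Origin at the centre of its underside, z up. Up to five bolts lie loose inside, side by side, roughly along its y, about 36 mm apart. It stands left or right of the robot, the tray on the other side; the bench between them is clear.
- lid: Loose steel lid of the tub, a 218 by 139 mm plate 3 mm thick, about 0.35 kg, with a round black knob on its middle (28 mm diameter, standing from 3 to 37 mm above the plate's underside). Below the plate a pressed-in step 8 mm deep, 196 by 117 mm, enters the tub with 4 mm play all round. Origin at the centre of the plate's underside, long side along x, z up: 45 mm above the tub's underside when seated, 8 mm above the bench when set down flat. Either way round fits.
- lid_knob (a point): Centre of the lid's knob, 20 mm above the plate's underside; axes as the lid's.
- tray: Low gauge tray of dark sheet steel, fixed to the bench, 198 mm (its x) by 148 mm (its y), rims 18 mm high and 4 mm thick, floor 4 mm thick. A rib across it, as high and thick as the rims, parts it into a short bay (towards its -x) and a long bay (towards its +x). Origin at the centre of its underside, z up.
- short_bay (a point): Centre of the short bay's floor, 4 mm above the bench; clear length 73 mm along the tray's x, clear width 140 mm along its y. Axes as the tray's. For the 55 mm bolts, laid along x.
- long_bay (a point): Centre of the long bay's floor, 4 mm above the bench; clear length 113 mm along the tray's x, clear width 140 mm along its y. Axes as the tray's. For the 95 mm bolts, laid along x.
- bolt_s1: Short steel square-head bolt, 55 mm long overall: a plain round shank 14 mm thick and 46 mm long, and at one end a square head 9 mm thick, 22 by 22 mm. Origin on the shank's axis at half the overall length; x runs along the axis from tip to head. Lying on a floor it rests on a side of its head and the tip, so its origin is about 9 mm above that floor. About 85 g. May be absent.
- bolt_l1: Long steel square-head bolt, 95 mm long overall: a plain round shank 14 mm thick and 86 mm long, and at one end a square head 9 mm thick, 22 by 22 mm. Origin on the shank's axis at half the overall length; x runs along the axis from tip to head. Lying on a floor it rests on a side of its head and the tip, so its origin is about 9 mm above that floor. About 130 g. May be absent.
- bolt_s2: Short steel square-head bolt, 55 mm long overall: a plain round shank 14 mm thick and 46 mm long, and at one end a square head 9 mm thick, 22 by 22 mm. Origin on the shank's axis at half the overall length; x runs along the axis from tip to head. Lying on a floor it rests on a side of its head and the tip, so its origin is about 9 mm above that floor. About 85 g. May be absent.
- bolt_l2: Long steel square-head bolt, 95 mm long overall: a plain round shank 14 mm thick and 86 mm long, and at one end a square head 9 mm thick, 22 by 22 mm. Origin on the shank's axis at half the overall length; x runs along the axis from tip to head. Lying on a floor it rests on a side of its head and the tip, so its origin is about 9 mm above that floor. About 130 g. May be absent.
- bolt_s3: Short steel square-head bolt, 55 mm long overall: a plain round shank 14 mm thick and 46 mm long, and at one end a square head 9 mm thick, 22 by 22 mm. Origin on the shank's axis at half the overall length; x runs along the axis from tip to head. Lying on a floor it rests on a side of its head and the tip, so its origin is about 9 mm above that floor. About 85 g. May be absent.
- grease_tin: Bystander: closed steel tin, 72 mm diameter, 70 mm high, standing beyond the work; origin at the centre of its underside. Leave alone.
- spanner: Bystander: a steel spanner lying on the bench beyond the work. Leave alone.
There are look-alikes about, which are no part of the job. Several things have the shape of the tray; the one meant has the colours described above.

How it is judged (in metres and radians):
On the way, in this order (a step that is already met when the one before it is completed fails the run):
1. the lid lies flat on the bench, knob up, clear of tub and tray, released (height (world z) of lid below 0.013 m and angle between lid's own z axis and vertical below 0.1 rad and linear speed of lid below 0.02 m/s and horizontal distance between lid and tub above 0.12 m and contact force between the fingers and lid below 0.3 N), for 0.2 s.
2. every bolt lies flat and lengthwise in the bay that matches its length (x of bolt_s1 in the frame of short_bay between -0.012 and 0.012 m and y of bolt_s1 in the frame of short_bay between -0.066 and 0.066 m and z of each of bolt_s1, bolt_s2, bolt_s3 in the frame of short_bay below 0.014 m and angle between the x axis of each of bolt_s1, bolt_l1, bolt_s2, bolt_l2, bolt_s3 and the x axis of tray, either way round below 0.35 rad and linear speed of each of bolt_s1, bolt_l1, bolt_s2, bolt_l2, bolt_s3 below 0.03 m/s and x of bolt_l1 in the frame of long_bay between -0.012 and 0.012 m and y of bolt_l1 in the frame of long_bay between -0.066 and 0.066 m and z of each of bolt_l1, bolt_l2 in the frame of long_bay below 0.014 m and x of bolt_s2 in the frame of short_bay between -0.012 and 0.012 m and y of bolt_s2 in the frame of short_bay between -0.066 and 0.066 m and x of bolt_l2 in the frame of long_bay between -0.012 and 0.012 m and y of bolt_l2 in the frame of long_bay between -0.066 and 0.066 m and x of bolt_s3 in the frame of short_bay between -0.012 and 0.012 m and y of bolt_s3 in the frame of short_bay between -0.066 and 0.066 m), for 0.2 s.
3. the lid sits fully home on the tub (x of lid in the frame of tub between -0.007 and 0.007 m and y of lid in the frame of tub between -0.007 and 0.007 m and z of lid in the frame of tub between 0.042 and 0.048 m and angle between lid's own z axis and vertical below 0.05 rad and linear speed of lid below 0.02 m/s), for 0.2 s.
At the end, for the whole second after the job is handed in: The lid is seated on the tub (within 7 mm of centred, level, step inside the rim), and every bolt present lies at rest on the floor of its matching bay, within 0.35 rad of the tray's length (all of step 2 and all of step 3); the robot touches nothing.
It fails at once if a bystander was shifted by more than 30 mm (distance of any of grease_tin, spanner from where it was at the start of the episode above 0.03 m).
Of bolt_s1, bolt_l1, bolt_s2, bolt_l2, bolt_s3 only 4 to 5 are there at a start; the rules pass over those that are not, and their reading is None.
At some moment in a run one of lid may be knocked a few centimetres aside while the robot is not near it.
Once in a run the grip may slacken for a moment while it holds something.
It also fails if it takes over 200 s, if anything falls off the work surface, if the arm or the gripper's body presses on something with over 40 N, if the wrist force passes 120 N, or if a joint passes its speed limit or range.

## Working session

There is one attempt and no reset: what is moved stays moved. The work goes in short steps, Python scripts to look and compute and a tool call to move; the robot and the scene stay as the last step left them, time stands still between calls to the robot, and variables do not carry over. Pictures are saved under pics/ and viewed, at most 14 in all, crops included, and the job is handed in when it is done.

Besides the shell and the picture viewer there is one more tool, called after "Call:" in YAML: its name, and indented under it one key for each argument. arm_command: Moves the arm, as the interface text tells. Its arguments: {"type":"object","properties":{"moves":{"type":"array","items":{"type":"object","properties":{"dx":{"type":"number","minimum":-1,"maximum":1},"dy":{"type":"number","minimum":-1,"maximum":1},"dz":{"type":"number","minimum":-1,"maximum":1},"rx":{"type":"number","minimum":-1,"maximum":1},"ry":{"type":"number","minimum":-1,"maximum":1},"rz":{"type":"number","minimum":-1,"maximum":1},"jaw":{"type":"number"}}}}},"required":["moves"]}

```bash
mkdir -p pics
cat > h.py <<'E'
import numpy as np, cv2
from workcell import read_state, optics, arm
def snap(n,f):
    im=optics.snapshot(n); cv2.imwrite(f'pics/{f}.png',im[:,:,::-1]); return im
def ray(n,u,v):
    c=optics.calibration(n);K=np.array(c['intrinsics']);T=np.array(c['camera_from_world'])
    p=np.array([(u-K[0,2])/K[0,0],(v-K[1,2])/K[1,1]]);q=p.copy()
    for _ in range(20): q=p/(1+c['k1']*(q@q))
    d=T[:3,:3].T@np.array([q[0],-q[1],-1]);o=-T[:3,:3].T@T[:3,3]
    return o,d
def at(n,u,v,z):
    o,d=ray(n,u,v);return o+d*(z-o[2])/d[2]
def proj(n,P):
    c=optics.calibration(n);K=np.array(c['intrinsics']);T=np.array(c['camera_from_world'])
    q=T[:3,:3]@np.array(P,float)+T[:3,3];s=np.array([q[0],-q[1]])/-q[2];s=s*(1+c['k1']*(s@s))
    return np.array([K[0,0]*s[0]+K[0,2]+K[0,1]*s[1],K[1,1]*s[1]+K[1,2]])
E
python3 -c "
from h import *
snap('top','top0');snap('scene','scene0')
for n in('top','scene'):print(n,ray(n,320,240))
s=read_state();print(s['tool_pos'],s['orientation'],s['grip_width'])
"
```

```text
top (array([ 226.61176673,   87.68213805, 1416.69767649]), array([ 0.2004061 , -0.01628226, -0.97965565]))
scene (array([1304.47074132, -612.06127476,  893.13924614]), array([-0.61086271,  0.49738051, -0.61610046]))
[156.38102322 526.78326806 227.44481515] [-2.88575081e-04  1.43891615e-01  9.89593088e-01 -8.00391999e-04] 0.9973304362261135
```

View pics/top0.png

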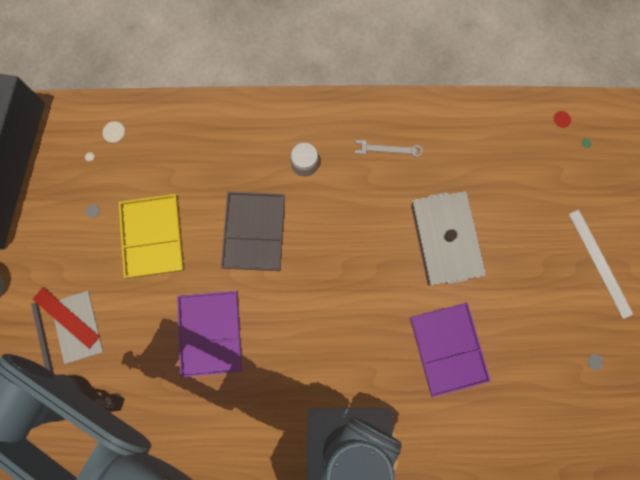

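View pics/scene0.png

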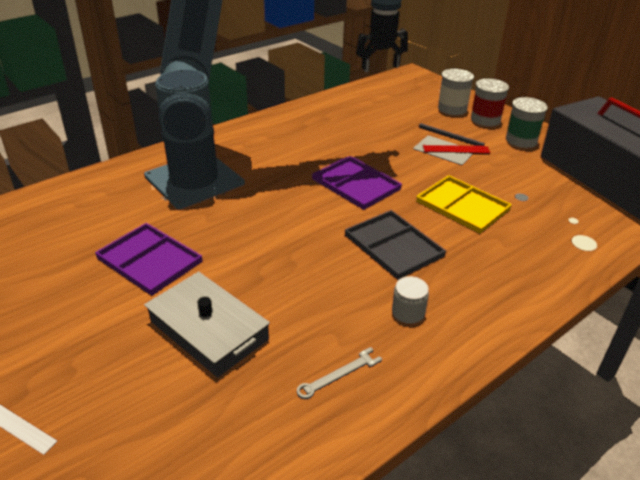

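```bash
cat >> h.py <<'E'
def rect(im,n,z,x0,x1,y0,y1,s=2):
    """ortho picture of plane z, s px/mm: row down = -x, col right = -y"""
    X=np.arange(x1,x0,-1/s);Y=np.arange(y1,y0,-1/s);c=optics.calibration(n);K=np.array(c['intrinsics']);T=np.array(c['camera_from_world'])
    YY,XX=np.meshgrid(Y,X);P=np.stack([XX,YY,np.full_like(XX,z)],-1)@T[:3,:3].T+T[:3,3]
    a=P[...,0]/-P[...,2];b=-P[...,1]/-P[...,2];f=1+c['k1']*(a*a+b*b)
    return cv2.remap(im,(K[0,0]*a*f+K[0,2]).astype('f4'),(K[1,1]*b*f+K[1,2]).astype('f4'),cv2.INTER_CUBIC)
def box(mask,x1,y1,s=2):
    cs=cv2.findContours(mask.astype('u1'),0,2)[0];c=max(cs,key=cv2.contourArea);r=cv2.minAreaRect(c)
    b=cv2.boxPoints(r)
    return [x1-r[0][1]/s,y1-r[0][0]/s],[v/s for v in r[1]],[[round(float(x1-q[1]/s),1),round(float(y1-q[0]/s),1)] for q in b]
E
python3 -c "
from h import *
im=cv2.imread('pics/top0.png')[:,:,::-1].copy()
for n,p in(('lid',(448,238)),('knob',(451,236)),('tray',(254,231)),('tin',(304,156)),('sp',(388,149))):print(n,at('top',*p,{'lid':48,'knob':82,'tin':70}.get(n,0)if n!='knob' else 82))
L=at('top',448,238,48);x,y=L[:2]
a=rect(im,'top',48,x-160,x+160,y-120,y+120);g=a.max(2)-0.
hs=cv2.cvtColor(a,cv2.COLOR_RGB2HSV)
m=(hs[...,1]<70)&(hs[...,2]>90);m=cv2.morphologyEx(m.astype('u1'),cv2.MORPH_CLOSE,np.ones((35,35)))
print('lid',box(m,x+160,y+120))
k=(a.max(2)<70).astype('u1');k[:200]=0;k[440:]=0;k[:,:150]=0;k[:,330:]=0
a2=rect(im,'top',82,x-160,x+160,y-120,y+120);k=(a2.max(2)<75).astype('u1');k[:220]=0;k[420:]=0;k[:,:150]=0;k[:,330:]=0
print('knob',box(k,x+160,y+120))
T=at('top',254,231,18);X,Y=T[:2];b=rect(im,'top',18,X-120,X+120,Y-120,Y+120)
hs=cv2.cvtColor(b,cv2.COLOR_RGB2HSV);m=(hs[...,1]<80)&(hs[...,2]<130);m=cv2.morphologyEx(m.astype('u1'),cv2.MORPH_OPEN,np.ones((9,9)))
print('tray',box(m,X+120,Y+120))
c=np.zeros((640,960,3),'u1');c[:,:480]=a;c[:480,480:]=b
cv2.imwrite('pics/c0.png',cv2.resize(c,(800,533))[:,:,::-1])
"
```

```text
lid [ 508.89596213 -252.97842892   48.        ]
knob [ 506.76823339 -252.15124403   82.        ]
tray [541.40851335 233.02676633   0.        ]
tin [717.64409805 102.95284084  70.        ]
sp [ 761.36548423 -119.26004545    0.        ]
lid ([np.float64(511.5160182783168), np.float64(-252.95998104444755)], [226.863037109375, 142.5219268798828], [[611.9, -164.3], [635.0, -304.9], [411.1, -341.6], [388.0, -201.0]])
knob ([np.float64(508.91540182323865), np.float64(-249.9171496235491)], [20.664648056030273, 28.07480812072754], [[507.4, -232.6], [526.0, -253.6], [510.5, -267.3], [491.9, -246.2]])
tray ([np.float64(539.5687196976071), np.float64(233.75050957169583)], [146.14593505859375, 197.09661865234375], [[445.4, 312.4], [642.2, 301.0], [633.7, 155.1], [437.0, 166.5]])
```

View pics/c0.png

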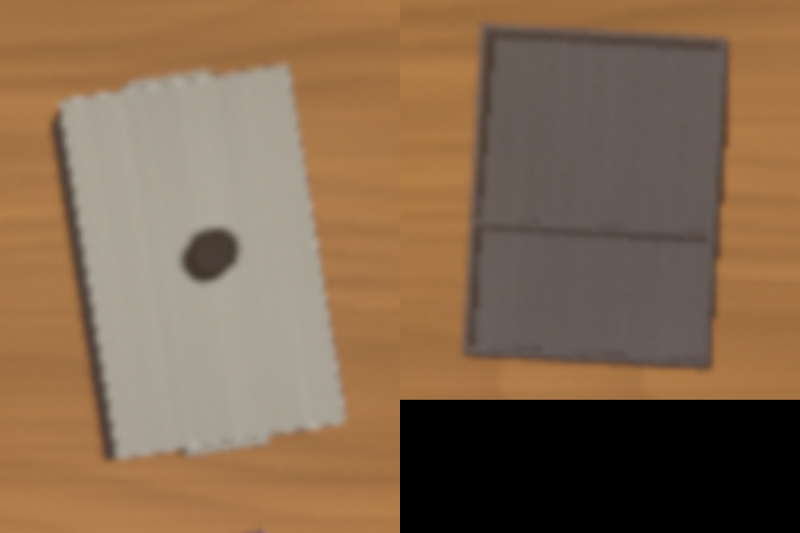

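The crop confirms the choice. Tray-shaped candidates in the top view are yellow (151,236), purple (210,333), purple (450,349) and dark steel (254,231). The dark one is the tray, at about (540,234), x axis −3.3°. The lid on the tub is at (448,238) px, about (511,−253), 8.8°.

Call:
arm_command:
  moves:
    - {"dx": 0.4,"dy": -0.9,"rz": -1}
    - {"dx": 0.4,"dy": -0.9,"rz": -1}
    - {"dx": 0.4,"dy": -0.9,"rz": -1}
    - {"dx": 0.4,"dy": -0.9,"rz": -1}
    - {"dx": 0.4,"dy": -0.9,"rz": -1}
    - {"dx": 0.4,"dy": -0.9,"rz": -1}
    - {"dx": 0.4,"dy": -0.9,"rz": -1}
    - {"dx": 0.4,"dy": -0.9,"rz": -1}
    - {"dx": 0.4,"dy": -0.9,"rz": -1}
    - {"dx": 0.4,"dy": -0.9,"rz": -1}

```text
invalid input at $.moves[0]: expected keys dx, dy, dz, rx, ry, rz, jaw
```

Call:
arm_command:
  moves:
    - {"dx": 0.4,"dy": -0.9,"rz": -1}
    - {"dx": 0.4,"dy": -0.9,"rz": -1}
    - {"dx": 0.4,"dy": -0.9,"rz": -1}
    - {"dx": 0.4,"dy": -0.9}
    - {"dx": 0.4,"dy": -0.9}
    - {"dx": 0.4,"dy": -0.9}
    - {"dx": 0.4,"dy": -0.9}
    - {"dx": 0.4,"dy": -0.9}
    - {"dx": 0.4,"dy": -0.9}
    - {"dx": 0.4,"dy": -0.9}

```text
invalid input at $.moves[0]: expected keys dx, dy, dz, rx, ry, rz, jaw
```

Call:
arm_command:
  moves:
    - {"dx": 0.4,"dy": -0.9}
    - {"dx": 0.4,"dy": -0.9}
    - {"dx": 0.4,"dy": -0.9}
    - {"dx": 0.4,"dy": -0.9}
    - {"dx": 0.4,"dy": -0.9}
    - {"dx": 0.4,"dy": -0.9}
    - {"dx": 0.4,"dy": -0.9}
    - {"dx": 0.4,"dy": -0.9}
    - {"dx": 0.4,"dy": -0.9}
    - {"dx": 0.4,"dy": -0.9}

```text
invalid input at $.moves[0]: expected keys dx, dy, dz, rx, ry, rz, jaw
```

Call:
arm_command:
  moves:
    - {"dx": 0.4,"dy": -0.9,"dz": 0,"rx": 0,"ry": 0,"rz": -1,"jaw": 1}
    - {"dx": 0.4,"dy": -0.9,"dz": 0,"rx": 0,"ry": 0,"rz": -1,"jaw": 1}
    - {"dx": 0.4,"dy": -0.9,"dz": 0,"rx": 0,"ry": 0,"rz": -1,"jaw": 1}
    - {"dx": 0.4,"dy": -0.9,"dz": 0,"rx": 0,"ry": 0,"rz": -1,"jaw": 1}
    - {"dx": 0.4,"dy": -0.9,"dz": 0,"rx": 0,"ry": 0,"rz": -1,"jaw": 1}
    - {"dx": 0.4,"dy": -0.9,"dz": 0,"rx": 0,"ry": 0,"rz": -1,"jaw": 1}
    - {"dx": 0.4,"dy": -0.9,"dz": 0,"rx": 0,"ry": 0,"rz": -1,"jaw": 1}
    - {"dx": 0.4,"dy": -0.9,"dz": 0,"rx": 0,"ry": 0,"rz": -1,"jaw": 1}
    - {"dx": 0.4,"dy": -0.9,"dz": 0,"rx": 0,"ry": 0,"rz": -1,"jaw": 1}
    - {"dx": 0.4,"dy": -0.9,"dz": 0,"rx": 0,"ry": 0,"rz": -1,"jaw": 1}

```text
t: 1.1
tool_pos: [256.6, 301.1, 227.9]
orientation: [-0.0, 0.55, 0.835, -0.0]
ft_force: [-0.7, 0.1, -0.1]
grip_width: 1.0
finger_force: 0.0
```

Call:
arm_command:
  moves:
    - {"dx": 0.4,"dy": -0.9,"dz": 0,"rx": 0,"ry": 0,"rz": -1,"jaw": 1}
    - {"dx": 0.4,"dy": -0.9,"dz": 0,"rx": 0,"ry": 0,"rz": -1,"jaw": 1}
    - {"dx": 0.4,"dy": -0.9,"dz": 0,"rx": 0,"ry": 0,"rz": -1,"jaw": 1}
    - {"dx": 0.4,"dy": -0.9,"dz": 0,"rx": 0,"ry": 0,"rz": 0,"jaw": 1}
    - {"dx": 0.4,"dy": -0.9,"dz": 0,"rx": 0,"ry": 0,"rz": 0,"jaw": 1}
    - {"dx": 0.4,"dy": -0.9,"dz": 0,"rx": 0,"ry": 0,"rz": 0,"jaw": 1}
    - {"dx": 0.4,"dy": -0.9,"dz": 0,"rx": 0,"ry": 0,"rz": 0,"jaw": 1}
    - {"dx": 0.4,"dy": -0.9,"dz": 0,"rx": 0,"ry": 0,"rz": 0,"jaw": 1}
    - {"dx": 0.4,"dy": -0.9,"dz": 0,"rx": 0,"ry": 0,"rz": 0,"jaw": 1}
    - {"dx": 0.4,"dy": -0.9,"dz": 0,"rx": 0,"ry": 0,"rz": 0,"jaw": 1}

```text
t: 2.1
tool_pos: [356.6, 76.3, 228.0]
orientation: [-0.0, 0.653, 0.757, -0.0]
ft_force: [-0.6, 0.1, -0.5]
grip_width: 1.001
finger_force: 0.0
```

Call:
arm_command:
  moves:
    - {"dx": 0.4,"dy": -0.9,"dz": 0,"rx": 0,"ry": 0,"rz": 0,"jaw": 1}
    - {"dx": 0.4,"dy": -0.9,"dz": 0,"rx": 0,"ry": 0,"rz": 0,"jaw": 1}
    - {"dx": 0.4,"dy": -0.9,"dz": 0,"rx": 0,"ry": 0,"rz": 0,"jaw": 1}
    - {"dx": 0.4,"dy": -0.9,"dz": 0,"rx": 0,"ry": 0,"rz": 0,"jaw": 1}
    - {"dx": 0.4,"dy": -0.9,"dz": 0,"rx": 0,"ry": 0,"rz": 0,"jaw": 1}
    - {"dx": 0.4,"dy": -0.9,"dz": 0,"rx": 0,"ry": 0,"rz": 0,"jaw": 1}
    - {"dx": 0.4,"dy": -0.9,"dz": 0,"rx": 0,"ry": 0,"rz": 0,"jaw": 1}
    - {"dx": 0.4,"dy": -0.9,"dz": 0,"rx": 0,"ry": 0,"rz": 0,"jaw": 1}
    - {"dx": 0.4,"dy": -0.9,"dz": 0,"rx": 0,"ry": 0,"rz": 0,"jaw": 1}
    - {"dx": 0.4,"dy": -0.9,"dz": 0,"rx": 0,"ry": 0,"rz": 0,"jaw": 1}

```text
t: 3.1
tool_pos: [456.7, -148.6, 227.8]
orientation: [-0.0, 0.653, 0.757, -0.0]
ft_force: [0.1, -0.4, -0.0]
grip_width: 0.999
finger_force: 0.0
```

Call:
arm_command:
  moves:
    - {"dx": 0.44,"dy": -0.84,"dz": -0.6,"rx": 0,"ry": 0,"rz": 0,"jaw": 1}
    - {"dx": 0.44,"dy": -0.84,"dz": -0.6,"rx": 0,"ry": 0,"rz": 0,"jaw": 1}
    - {"dx": 0.44,"dy": -0.84,"dz": -0.6,"rx": 0,"ry": 0,"rz": 0,"jaw": 1}
    - {"dx": 0.44,"dy": -0.84,"dz": -0.6,"rx": 0,"ry": 0,"rz": 0,"jaw": 1}
    - {"dx": 0.44,"dy": -0.84,"dz": -0.6,"rx": 0,"ry": 0,"rz": 0,"jaw": 1}
    - {"dx": 0,"dy": 0,"dz": -0.8,"rx": 0,"ry": 0,"rz": 0,"jaw": 0.8}
    - {"dx": 0,"dy": 0,"dz": -0.8,"rx": 0,"ry": 0,"rz": 0,"jaw": 0.8}
    - {"dx": 0,"dy": 0,"dz": -0.8,"rx": 0,"ry": 0,"rz": 0,"jaw": 0.8}
    - {"dx": 0,"dy": 0,"dz": -0.8,"rx": 0,"ry": 0,"rz": 0,"jaw": 0.8}
    - {"dx": 0,"dy": 0,"dz": 0,"rx": 0,"ry": 0,"rz": 0,"jaw": 0.8}

```text
t: 4.1
tool_pos: [509.5, -251.2, 70.1]
orientation: [-0.003, 0.653, 0.757, -0.0]
ft_force: [-0.2, 0.1, 1.1]
grip_width: 0.799
finger_force: 0.0
```

Call:
arm_command:
  moves:
    - {"dx": 0,"dy": 0,"dz": 0,"rx": 0,"ry": 0,"rz": 0,"jaw": 0}
    - {"dx": 0,"dy": 0,"dz": 0,"rx": 0,"ry": 0,"rz": 0,"jaw": 0}
    - {"dx": 0,"dy": 0,"dz": 0,"rx": 0,"ry": 0,"rz": 0,"jaw": 0}
    - {"dx": 0,"dy": 0,"dz": 0,"rx": 0,"ry": 0,"rz": 0,"jaw": 0}
    - {"dx": 0,"dy": 0,"dz": 0,"rx": 0,"ry": 0,"rz": 0,"jaw": 0}
    - {"dx": 0,"dy": 0,"dz": 0,"rx": 0,"ry": 0,"rz": 0,"jaw": 0}

```text
t: 4.7
tool_pos: [512.5, -253.3, 74.9]
orientation: [0.001, 0.653, 0.757, 0.0]
ft_force: [-0.6, 1.1, 6.3]
grip_width: 0.279
finger_force: 58.6
```

Call:
arm_command:
  moves:
    - {"dx": 0,"dy": 0,"dz": 0.3,"rx": 0,"ry": 0,"rz": 0,"jaw": 0}
    - {"dx": 0,"dy": 0,"dz": 0.5,"rx": 0,"ry": 0,"rz": 0,"jaw": 0}
    - {"dx": 0,"dy": 0,"dz": 0.6,"rx": 0,"ry": 0,"rz": 0,"jaw": 0}
    - {"dx": 0,"dy": 0,"dz": 0.6,"rx": 0,"ry": 0,"rz": 0,"jaw": 0}
    - {"dx": 0,"dy": 0,"dz": 0,"rx": 0,"ry": 0,"rz": 0,"jaw": 0}

```text
t: 5.2
tool_pos: [513.0, -253.8, 126.0]
orientation: [0.002, 0.653, 0.757, 0.0]
ft_force: [-0.1, -1.1, -3.5]
grip_width: 0.279
finger_force: 59.2
```

```bash
python3 -c "
from h import *
snap('scene','s1');s=read_state();print(s['tool_pos'],s['grip_width'],s['finger_force'],s['ft_force'])"
```

```text
[ 512.32447235 -253.28669553  124.66204755] 0.27909038576129047 59.15938675403595 [ 0.15454582 -0.3222486  -2.99835216]
```

View pics/s1.png

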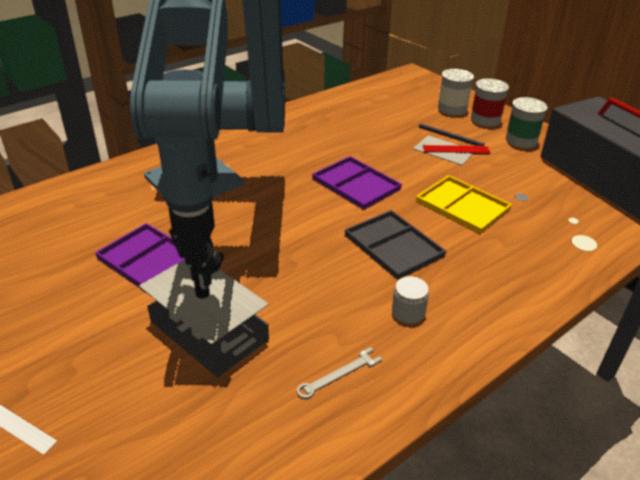

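The lid is up and level, knob at (203,290), with the tub open below it. Moving it to the clear middle.

Call:
arm_command:
  moves:
    - {"dx": -0.25,"dy": 0.99,"dz": 0,"rx": 0,"ry": 0,"rz": 0,"jaw": 0}
    - {"dx": -0.25,"dy": 0.99,"dz": 0,"rx": 0,"ry": 0,"rz": 0,"jaw": 0}
    - {"dx": -0.25,"dy": 0.99,"dz": 0,"rx": 0,"ry": 0,"rz": 0,"jaw": 0}
    - {"dx": -0.25,"dy": 0.99,"dz": 0,"rx": 0,"ry": 0,"rz": 0,"jaw": 0}
    - {"dx": -0.25,"dy": 0.99,"dz": 0,"rx": 0,"ry": 0,"rz": 0,"jaw": 0}
    - {"dx": -0.25,"dy": 0.99,"dz": 0,"rx": 0,"ry": 0,"rz": 0,"jaw": 0}
    - {"dx": -0.25,"dy": 0.99,"dz": 0,"rx": 0,"ry": 0,"rz": 0,"jaw": 0}
    - {"dx": -0.25,"dy": 0.99,"dz": 0,"rx": 0,"ry": 0,"rz": 0,"jaw": 0}
    - {"dx": -0.25,"dy": 0.99,"dz": 0,"rx": 0,"ry": 0,"rz": 0,"jaw": 0}
    - {"dx": -0.25,"dy": 0.99,"dz": 0,"rx": 0,"ry": 0,"rz": 0,"jaw": 0}

```text
t: 6.25
tool_pos: [448.1, -4.2, 122.6]
orientation: [-0.001, 0.653, 0.757, -0.0]
ft_force: [0.4, -0.2, -3.7]
grip_width: 0.279
finger_force: 59.1
```

Call:
arm_command:
  moves:
    - {"dx": 0,"dy": 0,"dz": -0.6,"rx": 0,"ry": 0,"rz": 0,"jaw": 0}
    - {"dx": 0,"dy": 0,"dz": -0.8,"rx": 0,"ry": 0,"rz": 0,"jaw": 0}
    - {"dx": 0,"dy": 0,"dz": -0.8,"rx": 0,"ry": 0,"rz": 0,"jaw": 0}
    - {"dx": 0,"dy": 0,"dz": -0.6,"rx": 0,"ry": 0,"rz": 0,"jaw": 0}
    - {"dx": 0,"dy": 0,"dz": -0.2,"rx": 0,"ry": 0,"rz": 0,"jaw": 0}
    - {"dx": 0,"dy": 0,"dz": -0.2,"rx": 0,"ry": 0,"rz": 0,"jaw": 0}
    - {"dx": 0,"dy": 0,"dz": -0.1,"rx": 0,"ry": 0,"rz": 0,"jaw": 0}
    - {"dx": 0,"dy": 0,"dz": 0,"rx": 0,"ry": 0,"rz": 0,"jaw": 0}

```text
t: 7.05
tool_pos: [449.3, -5.4, 40.9]
orientation: [0.0, 0.653, 0.757, 0.0]
ft_force: [0.2, 0.7, -2.9]
grip_width: 0.277
finger_force: 59.2
```

Call:
arm_command:
  moves:
    - {"dx": 0,"dy": 0,"dz": -0.1,"rx": 0,"ry": 0,"rz": 0,"jaw": 0}
    - {"dx": 0,"dy": 0,"dz": -0.08,"rx": 0,"ry": 0,"rz": 0,"jaw": 0}
    - {"dx": 0,"dy": 0,"dz": 0,"rx": 0,"ry": 0,"rz": 0,"jaw": 0}
    - {"dx": 0,"dy": 0,"dz": 0,"rx": 0,"ry": 0,"rz": 0,"jaw": 0.8}
    - {"dx": 0,"dy": 0,"dz": 0,"rx": 0,"ry": 0,"rz": 0,"jaw": 0.8}
    - {"dx": 0,"dy": 0,"dz": 0,"rx": 0,"ry": 0,"rz": 0,"jaw": 0.8}
    - {"dx": 0,"dy": 0,"dz": 0.2,"rx": 0,"ry": 0,"rz": 0,"jaw": 0.8}
    - {"dx": 0,"dy": 0,"dz": 0.8,"rx": 0,"ry": 0,"rz": 0,"jaw": 0.8}
    - {"dx": 0,"dy": 0,"dz": 1,"rx": 0,"ry": 0,"rz": 0,"jaw": 0.8}
    - {"dx": 0,"dy": 0,"dz": 1,"rx": 0,"ry": 0,"rz": 0,"jaw": 0.8}

```text
t: 8.05
tool_pos: [448.8, -5.2, 112.1]
orientation: [-0.0, 0.653, 0.757, -0.0]
ft_force: [0.2, 0.4, -1.1]
grip_width: 0.797
finger_force: 0.0
```

```bash
python3 -c "
from h import *
im=snap('top','t2');s=read_state();print(s['t'],s['tool_pos'])
a=rect(im,'top',13,391,631,-373,-133,2.5)
cv2.imwrite('pics/c2.png',a[:,:,::-1])
b=rect(im,'top',11,300,620,-120,120,2);hs=cv2.cvtColor(b,cv2.COLOR_RGB2HSV);m=(hs[...,1]<70)&(hs[...,2]>90)
print(box(m,620,120))
"
```

```text
8.1 [451.43974026  -5.76462809 115.92413148]
([458.9389343261719, -19.523406982421875], [215.70289611816406, 329.66778564453125], [[310.1, 109.5], [636.8, 65.2], [607.8, -148.5], [281.1, -104.3]])
```

View pics/t2.png

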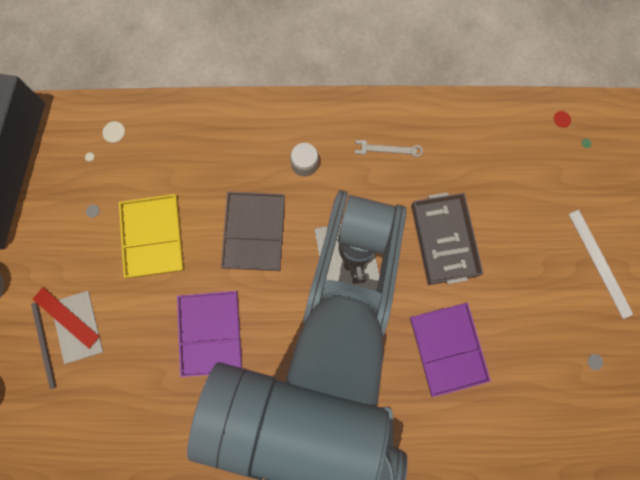

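View pics/c2.png

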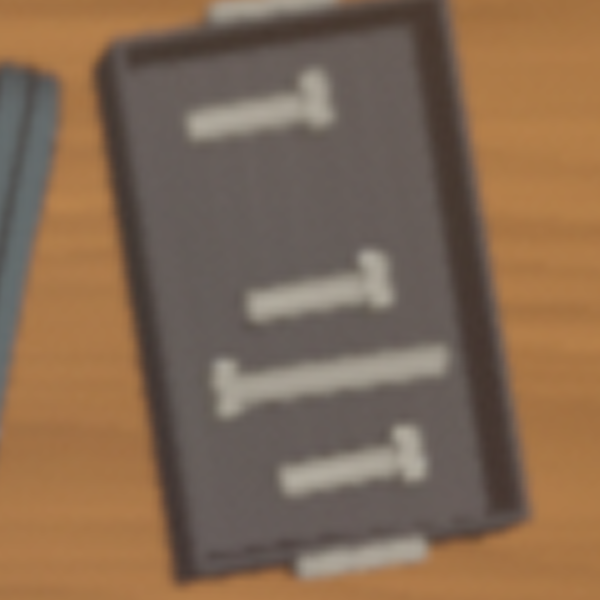

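The tub at (447,238) holds four bolts: shorts A (437,212), B (447,239) and C (455,267), and one long L (450,252). The lid lies flat in the middle. Picking A first.

Call:
arm_command:
  moves:
    - {"dx": 0.53,"dy": -0.92,"dz": 0,"rx": 0,"ry": 0,"rz": 0,"jaw": 0.27}
    - {"dx": 0.53,"dy": -0.92,"dz": 0,"rx": 0,"ry": 0,"rz": 0,"jaw": 0.27}
    - {"dx": 0.53,"dy": -0.92,"dz": 0,"rx": 0,"ry": 0,"rz": 0,"jaw": 0.27}
    - {"dx": 0.53,"dy": -0.92,"dz": 0,"rx": 0,"ry": 0,"rz": 0,"jaw": 0.27}
    - {"dx": 0.53,"dy": -0.92,"dz": 0,"rx": 0,"ry": 0,"rz": 0,"jaw": 0.27}
    - {"dx": 0.53,"dy": -0.92,"dz": 0,"rx": 0,"ry": 0,"rz": 0,"jaw": 0.27}
    - {"dx": 0.53,"dy": -0.92,"dz": 0,"rx": 0,"ry": 0,"rz": 0,"jaw": 0.27}
    - {"dx": 0.53,"dy": -0.92,"dz": 0,"rx": 0,"ry": 0,"rz": 0,"jaw": 0.27}
    - {"dx": 0.53,"dy": -0.92,"dz": 0,"rx": 0,"ry": 0,"rz": 0,"jaw": 0.27}
    - {"dx": 0.53,"dy": -0.92,"dz": 0,"rx": 0,"ry": 0,"rz": 0,"jaw": 0.27}

```text
t: 9.1
tool_pos: [582.0, -236.2, 111.1]
orientation: [-0.0, 0.653, 0.757, -0.0]
ft_force: [0.8, -0.7, 0.7]
grip_width: 0.269
finger_force: 0.0
```

Call:
arm_command:
  moves:
    - {"dx": 0,"dy": 0,"dz": -0.7,"rx": 0,"ry": 0,"rz": 0,"jaw": 0.27}
    - {"dx": 0,"dy": 0,"dz": -0.7,"rx": 0,"ry": 0,"rz": 0,"jaw": 0.27}
    - {"dx": 0,"dy": 0,"dz": -0.6,"rx": 0,"ry": 0,"rz": 0,"jaw": 0.27}
    - {"dx": 0,"dy": 0,"dz": -0.4,"rx": 0,"ry": 0,"rz": 0,"jaw": 0.27}
    - {"dx": 0,"dy": 0,"dz": -0.3,"rx": 0,"ry": 0,"rz": 0,"jaw": 0.27}
    - {"dx": 0,"dy": 0,"dz": 0,"rx": 0,"ry": 0,"rz": 0,"jaw": 0.27}

```text
t: 9.7
tool_pos: [581.1, -234.9, 42.8]
orientation: [-0.001, 0.653, 0.757, -0.0]
ft_force: [0.1, 0.2, -0.2]
grip_width: 0.271
finger_force: 0.0
```

Call:
arm_command:
  moves:
    - {"dx": 0,"dy": 0,"dz": -0.3,"rx": 0,"ry": 0,"rz": 0,"jaw": 0.27}
    - {"dx": 0,"dy": 0,"dz": -0.24,"rx": 0,"ry": 0,"rz": 0,"jaw": 0.27}
    - {"dx": 0,"dy": 0,"dz": -0.18,"rx": 0,"ry": 0,"rz": 0,"jaw": 0.27}
    - {"dx": 0,"dy": 0,"dz": 0,"rx": 0,"ry": 0,"rz": 0,"jaw": 0}
    - {"dx": 0,"dy": 0,"dz": 0,"rx": 0,"ry": 0,"rz": 0,"jaw": 0}
    - {"dx": 0,"dy": 0,"dz": 0,"rx": 0,"ry": 0,"rz": 0,"jaw": 0}
    - {"dx": 0,"dy": 0,"dz": 0,"rx": 0,"ry": 0,"rz": 0,"jaw": 0}

```text
t: 10.4
tool_pos: [581.8, -235.4, 26.0]
orientation: [0.0, 0.653, 0.757, 0.0]
ft_force: [0.7, -0.2, 0.3]
grip_width: 0.001
finger_force: 0.0
```

```bash
python3 -c "
from h import *
im=snap('scene','s3');t=snap('top','t3')
c=np.zeros((480,800,3),'u1')
a=cv2.resize(im[280:400,120:300],None,fx=3.2,fy=3.2)[:480,:400];c[:a.shape[0],:a.shape[1]]=a
b=cv2.resize(t[180:300,400:500],None,fx=4,fy=4);c[:,400:]=b
cv2.imwrite('pics/c3.png',c[:,:,::-1])"
```

```text
(no output)
```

View pics/c3.png

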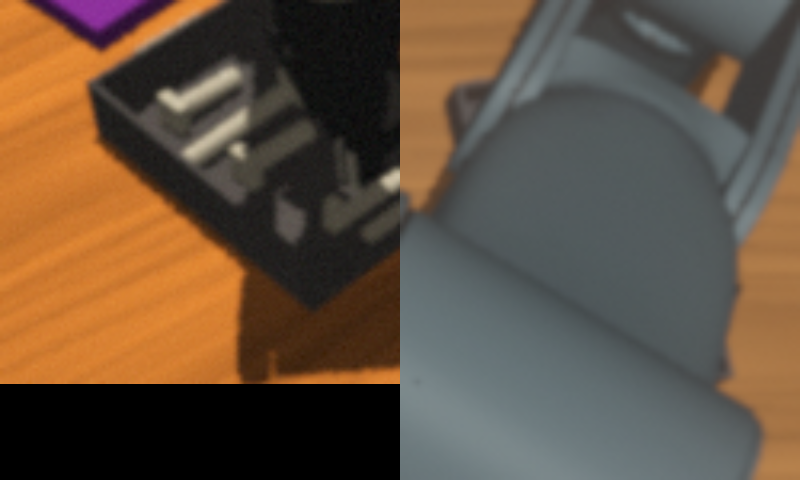

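```bash
python3 -c "
from h import *
print(at('scene',224.7,345.6,13),at('scene',243,336.5,13))
for p in((585,-235,13),(581.6,-235.4,8),(562+20,-260,13)):print(p,proj('scene',p))
im=cv2.imread('pics/s3.png');cv2.imwrite('pics/c4.png',cv2.resize(im[300:380,180:290],None,fx=7,fy=7,interpolation=2))"
```

```text
[ 580.07803554 -253.64542849   13.        ] [ 581.43643522 -212.71663007   13.        ]
(585, -235, 13) [234.29160685 342.73601867]
(581.6, -235.4, 8) [233.36884702 343.53754883]
(582, -260, 13) [222.38625509 347.70202918]
```

View pics/c4.png

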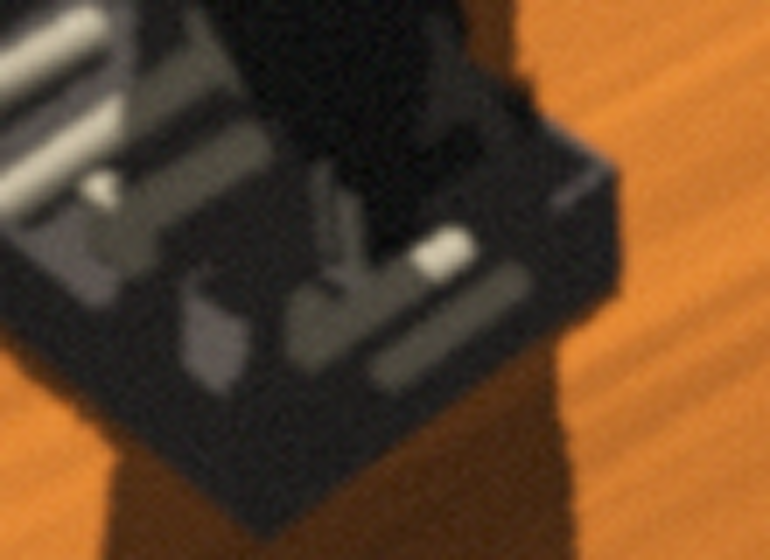

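Call:
arm_command:
  moves:
    - {"dx": 0,"dy": 0,"dz": 1,"rx": 0,"ry": 0,"rz": 0,"jaw": 0.27}
    - {"dx": 0,"dy": 0,"dz": 1,"rx": 0,"ry": 0,"rz": 0,"jaw": 0.27}
    - {"dx": 0,"dy": 1,"dz": 1,"rx": 0,"ry": 0,"rz": 0,"jaw": 0.27}
    - {"dx": 0,"dy": 1,"dz": 0,"rx": 0,"ry": 0,"rz": 0,"jaw": 0.27}
    - {"dx": 0,"dy": 1,"dz": 0,"rx": 0,"ry": 0,"rz": 0,"jaw": 0.27}
    - {"dx": 0,"dy": 1,"dz": 0,"rx": 0,"ry": 0,"rz": 0,"jaw": 0.27}
    - {"dx": 0,"dy": 1,"dz": 0,"rx": 0,"ry": 0,"rz": 0,"jaw": 0.27}
    - {"dx": 0,"dy": 0,"dz": 0,"rx": 0,"ry": 0,"rz": 0,"jaw": 0.27}

```text
t: 11.3
tool_pos: [581.2, -107.2, 100.9]
orientation: [-0.001, 0.652, 0.758, 0.0]
ft_force: [-1.1, -0.3, 0.4]
grip_width: 0.273
finger_force: 0.0
```

```bash
python3 -c "
from h import *
im=snap('top','t5');s=snap('scene','s5')
a=rect(im,'top',13,391,631,-373,-173,2.4)
c=np.zeros((580,800,3),'u1');c[:a.shape[0],:480]=a
b=cv2.resize(s[220:400,140:300],None,fx=2,fy=2);c[:360,480:]=b[:,:320]
cv2.imwrite('pics/c5.png',c[:,:,::-1])"
```

```text
(no output)
```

View pics/c5.png

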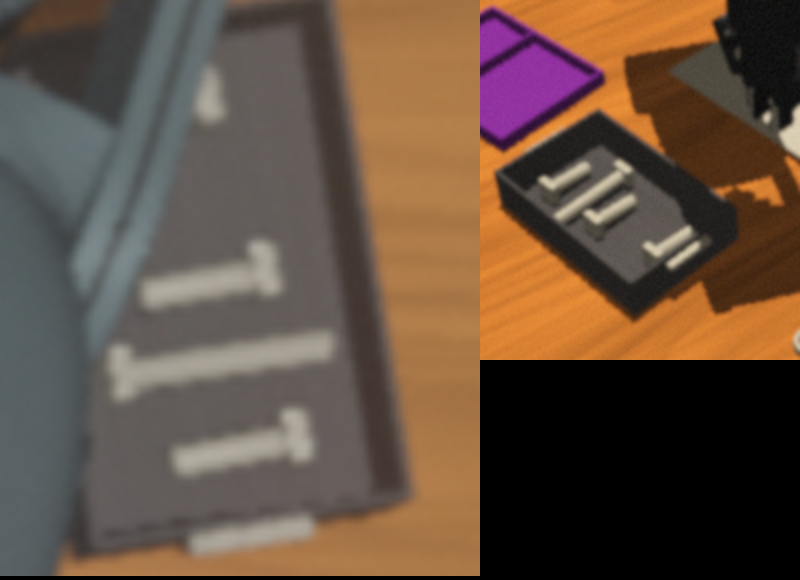

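```bash
python3 -c "
from h import *
s=read_state();p=np.array(s['tool_pos']);print(p)
for d in(0,10,19,30):
  for o in(-14,14):print(d,o,proj('scene',p+[o,o*.15,-d]))
im=cv2.imread('pics/s5.png');cv2.imwrite('pics/c6.png',cv2.resize(im[220:300,240:350],None,fx=7,fy=7,interpolation=2))"
```

```text
[ 581.81256226 -110.04479694  100.98506803]
0 -14 [279.73018027 278.60788676]
0 14 [289.87127441 285.38525624]
10 -14 [279.85254042 282.39317443]
10 14 [289.94210604 289.1822287 ]
19 -14 [279.96178583 285.76620119]
19 14 [290.00537966 292.5651509 ]
30 -14 [280.09418901 289.84600328]
30 14 [290.08210844 296.65627088]
```

View pics/c6.png

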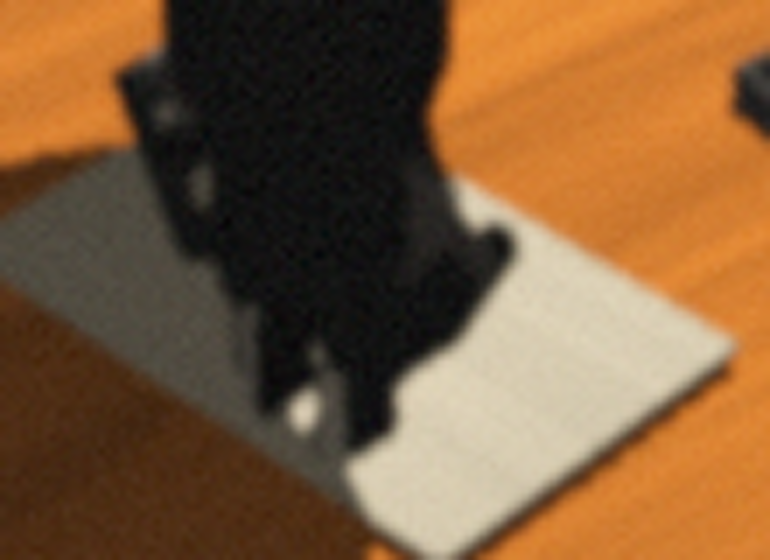

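The fingertips actually sit near TCP height (crop (265,410) and (370,445)), so they closed above A, which hasn't moved. I'll go lower while watching the force.

Call:
arm_command:
  moves:
    - {"dx": 0,"dy": -1,"dz": 0,"rx": 0,"ry": 0,"rz": 0,"jaw": 0.27}
    - {"dx": 0,"dy": -1,"dz": 0,"rx": 0,"ry": 0,"rz": 0,"jaw": 0.27}
    - {"dx": 0,"dy": -1,"dz": 0,"rx": 0,"ry": 0,"rz": 0,"jaw": 0.27}
    - {"dx": 0,"dy": -1,"dz": 0,"rx": 0,"ry": 0,"rz": 0,"jaw": 0.27}
    - {"dx": 0,"dy": -1,"dz": 0,"rx": 0,"ry": 0,"rz": 0,"jaw": 0.27}
    - {"dx": 0,"dy": 0,"dz": -1,"rx": 0,"ry": 0,"rz": 0,"jaw": 0.27}
    - {"dx": 0,"dy": 0,"dz": -1,"rx": 0,"ry": 0,"rz": 0,"jaw": 0.27}
    - {"dx": 0,"dy": 0,"dz": -0.8,"rx": 0,"ry": 0,"rz": 0,"jaw": 0.27}
    - {"dx": 0,"dy": 0,"dz": -0.2,"rx": 0,"ry": 0,"rz": 0,"jaw": 0.27}
    - {"dx": 0,"dy": 0,"dz": -0.2,"rx": 0,"ry": 0,"rz": 0,"jaw": 0.27}

```text
t: 12.4
tool_pos: [581.5, -236.3, 20.5]
orientation: [-0.0, 0.653, 0.757, -0.0]
ft_force: [0.4, -0.4, -0.4]
grip_width: 0.273
finger_force: 0.0
```

Call:
arm_command:
  moves:
    - {"dx": 0,"dy": 0,"dz": -0.15,"rx": 0,"ry": 0,"rz": 0,"jaw": 0.27}
    - {"dx": 0,"dy": 0,"dz": -0.1,"rx": 0,"ry": 0,"rz": 0,"jaw": 0.27}
    - {"dx": 0,"dy": 0,"dz": 0,"rx": 0,"ry": 0,"rz": 0,"jaw": 0.27}

```text
t: 12.7
tool_pos: [581.9, -235.4, 14.9]
orientation: [0.0, 0.653, 0.757, 0.0]
ft_force: [-0.3, -0.4, 1.1]
grip_width: 0.27
finger_force: 0.0
```

Call:
arm_command:
  moves:
    - {"dx": 0,"dy": 0,"dz": -0.1,"rx": 0,"ry": 0,"rz": 0,"jaw": 0.27}
    - {"dx": 0,"dy": 0,"dz": -0.06,"rx": 0,"ry": 0,"rz": 0,"jaw": 0.27}
    - {"dx": 0,"dy": 0,"dz": 0,"rx": 0,"ry": 0,"rz": 0,"jaw": 0.27}

```text
t: 13.0
tool_pos: [581.6, -235.2, 10.4]
orientation: [0.0, 0.653, 0.757, 0.0]
ft_force: [-0.2, -0.8, -0.5]
grip_width: 0.269
finger_force: 0.1
```

Call:
arm_command:
  moves:
    - {"dx": 0,"dy": 0,"dz": 0,"rx": 0,"ry": 0,"rz": 0,"jaw": 0}
    - {"dx": 0,"dy": 0,"dz": 0,"rx": 0,"ry": 0,"rz": 0,"jaw": 0}
    - {"dx": 0,"dy": 0,"dz": 0,"rx": 0,"ry": 0,"rz": 0,"jaw": 0}
    - {"dx": 0,"dy": 0,"dz": 0,"rx": 0,"ry": 0,"rz": 0,"jaw": 0}

```text
t: 13.4
tool_pos: [581.9, -235.3, 10.9]
orientation: [0.0, 0.653, 0.757, 0.0]
ft_force: [-0.2, 0.7, 4.2]
grip_width: 0.12
finger_force: 58.7
```

Call:
arm_command:
  moves:
    - {"dx": 0,"dy": 0,"dz": 0.6,"rx": 0,"ry": 0,"rz": 0,"jaw": 0}
    - {"dx": 0,"dy": 0,"dz": 1,"rx": 0,"ry": 0,"rz": 0,"jaw": 0}
    - {"dx": 0,"dy": 0,"dz": 1,"rx": 0,"ry": 0,"rz": 0,"jaw": 0}
    - {"dx": 0,"dy": 0,"dz": 1,"rx": 0,"ry": 0,"rz": 0,"jaw": 0}
    - {"dx": -0.23,"dy": 0.96,"dz": 0,"rx": 0,"ry": 0,"rz": 0.98,"jaw": 0}
    - {"dx": -0.23,"dy": 0.96,"dz": 0,"rx": 0,"ry": 0,"rz": 0.98,"jaw": 0}
    - {"dx": -0.23,"dy": 0.96,"dz": 0,"rx": 0,"ry": 0,"rz": 0.98,"jaw": 0}
    - {"dx": -0.23,"dy": 0.96,"dz": 0,"rx": 0,"ry": 0,"rz": 0.98,"jaw": 0}
    - {"dx": -0.23,"dy": 0.96,"dz": 0,"rx": 0,"ry": 0,"rz": 0.98,"jaw": 0}
    - {"dx": -0.23,"dy": 0.96,"dz": 0,"rx": 0,"ry": 0,"rz": 0.98,"jaw": 0}

```text
t: 14.4
tool_pos: [546.7, -90.5, 101.2]
orientation: [0.0, 0.438, 0.899, -0.0]
ft_force: [0.7, -0.2, -0.9]
grip_width: 0.118
finger_force: 58.8
```

Call:
arm_command:
  moves:
    - {"dx": -0.23,"dy": 0.96,"dz": 0,"rx": 0,"ry": 0,"rz": 0.98,"jaw": 0}
    - {"dx": -0.23,"dy": 0.96,"dz": 0,"rx": 0,"ry": 0,"rz": 0.98,"jaw": 0}
    - {"dx": -0.23,"dy": 0.96,"dz": 0,"rx": 0,"ry": 0,"rz": 0.98,"jaw": 0}
    - {"dx": -0.23,"dy": 0.96,"dz": 0,"rx": 0,"ry": 0,"rz": 0.98,"jaw": 0}
    - {"dx": -0.23,"dy": 0.96,"dz": 0,"rx": 0,"ry": 0,"rz": 0.98,"jaw": 0}
    - {"dx": -0.23,"dy": 0.96,"dz": 0,"rx": 0,"ry": 0,"rz": 0.98,"jaw": 0}
    - {"dx": -0.23,"dy": 0.96,"dz": 0,"rx": 0,"ry": 0,"rz": 0.98,"jaw": 0}
    - {"dx": -0.23,"dy": 0.96,"dz": 0,"rx": 0,"ry": 0,"rz": 0.98,"jaw": 0}
    - {"dx": -0.23,"dy": 0.96,"dz": 0,"rx": 0,"ry": 0,"rz": 0.98,"jaw": 0}
    - {"dx": -0.23,"dy": 0.96,"dz": 0,"rx": 0,"ry": 0,"rz": 0.98,"jaw": 0}

```text
t: 15.4
tool_pos: [489.3, 149.5, 101.2]
orientation: [0.0, 0.026, 1.0, -0.0]
ft_force: [0.1, 0.9, -1.4]
grip_width: 0.121
finger_force: 58.7
```

Call:
arm_command:
  moves:
    - {"dx": -0.23,"dy": 0.96,"dz": 0,"rx": 0,"ry": 0,"rz": 0,"jaw": 0}
    - {"dx": -0.2,"dy": 0.92,"dz": 0,"rx": 0,"ry": 0,"rz": 0,"jaw": 0}
    - {"dx": 0,"dy": 0,"dz": -0.8,"rx": 0,"ry": 0,"rz": 0,"jaw": 0}
    - {"dx": 0,"dy": 0,"dz": -0.8,"rx": 0,"ry": 0,"rz": 0,"jaw": 0}
    - {"dx": 0,"dy": 0,"dz": -0.8,"rx": 0,"ry": 0,"rz": 0,"jaw": 0}
    - {"dx": 0,"dy": 0,"dz": 0,"rx": 0,"ry": 0,"rz": 0,"jaw": 0}

```text
t: 16.0
tool_pos: [476.8, 195.3, 38.8]
orientation: [-0.002, 0.027, 1.0, -0.001]
ft_force: [-0.7, -0.6, -1.0]
grip_width: 0.12
finger_force: 58.7
```

Call:
arm_command:
  moves:
    - {"dx": 0,"dy": 0,"dz": -0.5,"rx": 0,"ry": 0,"rz": 0,"jaw": 0}
    - {"dx": 0,"dy": 0,"dz": -0.4,"rx": 0,"ry": 0,"rz": 0,"jaw": 0}
    - {"dx": 0,"dy": 0,"dz": -0.26,"rx": 0,"ry": 0,"rz": 0,"jaw": 0}
    - {"dx": 0,"dy": 0,"dz": 0,"rx": 0,"ry": 0,"rz": 0,"jaw": 0}
    - {"dx": 0,"dy": 0,"dz": 0,"rx": 0,"ry": 0,"rz": 0,"jaw": 0.26}
    - {"dx": 0,"dy": 0,"dz": 0,"rx": 0,"ry": 0,"rz": 0,"jaw": 0.26}
    - {"dx": 0,"dy": 0,"dz": 0.4,"rx": 0,"ry": 0,"rz": 0,"jaw": 0.26}
    - {"dx": 0,"dy": 0,"dz": 1,"rx": 0,"ry": 0,"rz": 0,"jaw": 0.26}
    - {"dx": 0,"dy": 0,"dz": 1,"rx": 0,"ry": 0,"rz": 0,"jaw": 0.26}
    - {"dx": 0,"dy": 0,"dz": 1,"rx": 0,"ry": 0,"rz": 0,"jaw": 0.26}

```text
t: 17.0
tool_pos: [478.9, 195.8, 98.2]
orientation: [0.0, 0.027, 1.0, 0.0]
ft_force: [0.3, 0.8, -0.8]
grip_width: 0.262
finger_force: 0.0
```

```bash
python3 -c "
from h import *
im=snap('top','t7');s=snap('scene','s7');st=read_state();print(st['tool_pos'],st['grip_width'])
a=rect(im,'top',13,391,631,-373,-173,1.8)
b=cv2.resize(s[200:290,340:450],None,fx=4,fy=4)
c=np.zeros((440,800,3),'u1');c[:a.shape[0],:360]=a;c[:360,360:]=b
cv2.imwrite('pics/c7.png',c[:,:,::-1])"
```

```text
[481.59309562 196.29284389 100.75045216] 0.260404203132816
```

View pics/c7.png

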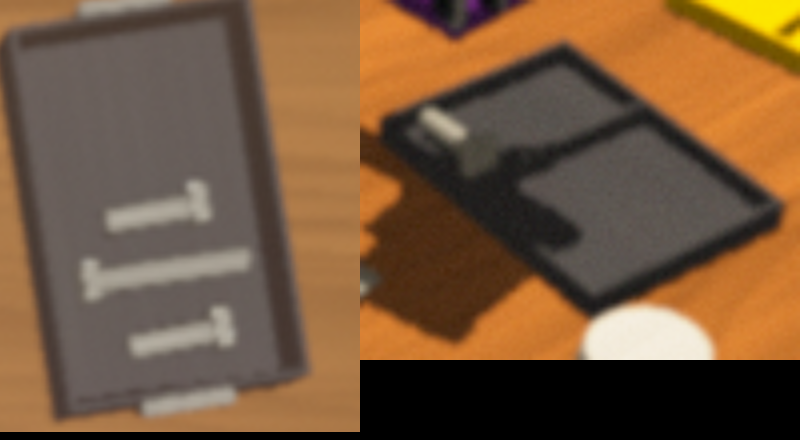

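A lies lengthwise in the short bay at crop (455,140). B, L and C are unmoved in the tub. Now measuring them numerically.

```bash
cat > m.py <<'E'
from h import *
import sys
im=cv2.imread(f'pics/{sys.argv[1]}.png')[:,:,::-1].copy()
for nm,(x0,x1,y0,y1) in dict(tub=(415,605,-315,-195),tray=(445,632,165,302)).items():
    a=rect(im,'top',15,x0,x1,y0,y1,2)
    g=a.max(2);hs=cv2.cvtColor(a,cv2.COLOR_RGB2HSV)
    m=((g>135)&(hs[...,1]<70)).astype('u1')
    for c in cv2.findContours(m,0,2)[0]:
        if cv2.contourArea(c)<400:continue
        r=cv2.minAreaRect(c);b=cv2.boxPoints(r)
        e=[b[1]-b[0],b[2]-b[1]];e=max(e,key=np.linalg.norm);ang=np.degrees(np.arctan2(-e[0],-e[1]))
        print(nm,'x %.1f y %.1f'%(x1-r[0][1]/2,y1-r[0][0]/2),'size',np.round(np.array(r[1])/2,1),'axis deg',round(ang%180,1))
E
python3 m.py t7
```

```text
tub x 447.0 y -273.2 size [22.3 58.9] axis deg 96.9
tub x 478.3 y -264.8 size [22.7 93.6] axis deg 93.4
tub x 516.8 y -259.9 size [23.1 58.3] axis deg 96.1
tray x 466.3 y 195.6 size [11.4 35.7] axis deg 177.2
tray x 597.3 y 247.3 size [ 16.8 112.7] axis deg 99.5
```

Call:
arm_command:
  moves:
    - {"dx": -0.07,"dy": -0.94,"dz": 0,"rx": 0,"ry": 0,"rz": -0.98,"jaw": 0.27}
    - {"dx": -0.07,"dy": -0.94,"dz": 0,"rx": 0,"ry": 0,"rz": -0.98,"jaw": 0.27}
    - {"dx": -0.07,"dy": -0.94,"dz": 0,"rx": 0,"ry": 0,"rz": -0.98,"jaw": 0.27}
    - {"dx": -0.07,"dy": -0.94,"dz": 0,"rx": 0,"ry": 0,"rz": -0.98,"jaw": 0.27}
    - {"dx": -0.07,"dy": -0.94,"dz": 0,"rx": 0,"ry": 0,"rz": -0.98,"jaw": 0.27}
    - {"dx": -0.07,"dy": -0.94,"dz": 0,"rx": 0,"ry": 0,"rz": -0.98,"jaw": 0.27}
    - {"dx": -0.07,"dy": -0.94,"dz": 0,"rx": 0,"ry": 0,"rz": -0.98,"jaw": 0.27}
    - {"dx": -0.07,"dy": -0.94,"dz": 0,"rx": 0,"ry": 0,"rz": -0.98,"jaw": 0.27}
    - {"dx": -0.07,"dy": -0.94,"dz": 0,"rx": 0,"ry": 0,"rz": -0.98,"jaw": 0.27}
    - {"dx": -0.07,"dy": -0.94,"dz": 0,"rx": 0,"ry": 0,"rz": -0.98,"jaw": 0.27}

```text
t: 18.1
tool_pos: [460.9, -40.1, 96.3]
orientation: [-0.0, 0.441, 0.897, -0.0]
ft_force: [0.6, 0.1, 0.6]
grip_width: 0.269
finger_force: 0.0
```

Call:
arm_command:
  moves:
    - {"dx": -0.07,"dy": -0.94,"dz": 0,"rx": 0,"ry": 0,"rz": -0.98,"jaw": 0.27}
    - {"dx": -0.07,"dy": -0.94,"dz": 0,"rx": 0,"ry": 0,"rz": -0.98,"jaw": 0.27}
    - {"dx": -0.07,"dy": -0.94,"dz": 0,"rx": 0,"ry": 0,"rz": -0.98,"jaw": 0.27}
    - {"dx": -0.07,"dy": -0.94,"dz": 0,"rx": 0,"ry": 0,"rz": -0.98,"jaw": 0.27}
    - {"dx": -0.07,"dy": -0.94,"dz": 0,"rx": 0,"ry": 0,"rz": -0.98,"jaw": 0.27}
    - {"dx": -0.07,"dy": -0.94,"dz": 0,"rx": 0,"ry": 0,"rz": -0.98,"jaw": 0.27}
    - {"dx": -0.07,"dy": -0.94,"dz": 0,"rx": 0,"ry": 0,"rz": 0,"jaw": 0.27}
    - {"dx": -0.07,"dy": -0.94,"dz": 0,"rx": 0,"ry": 0,"rz": 0,"jaw": 0.27}
    - {"dx": -0.07,"dy": -0.94,"dz": 0,"rx": 0,"ry": 0,"rz": 0,"jaw": 0.27}
    - {"dx": -0.07,"dy": -0.92,"dz": 0,"rx": 0,"ry": 0,"rz": 0,"jaw": 0.27}

```text
t: 19.1
tool_pos: [443.4, -274.5, 96.2]
orientation: [-0.0, 0.653, 0.757, 0.0]
ft_force: [-0.2, -0.9, 0.3]
grip_width: 0.268
finger_force: 0.0
```

Call:
arm_command:
  moves:
    - {"dx": 0,"dy": 0,"dz": -1,"rx": 0,"ry": 0,"rz": 0,"jaw": 0.27}
    - {"dx": 0,"dy": 0,"dz": -1,"rx": 0,"ry": 0,"rz": 0,"jaw": 0.27}
    - {"dx": 0,"dy": 0,"dz": -0.8,"rx": 0,"ry": 0,"rz": 0,"jaw": 0.27}
    - {"dx": 0,"dy": 0,"dz": -0.3,"rx": 0,"ry": 0,"rz": 0,"jaw": 0.27}
    - {"dx": 0,"dy": 0,"dz": -0.2,"rx": 0,"ry": 0,"rz": 0,"jaw": 0.27}
    - {"dx": 0,"dy": 0,"dz": -0.13,"rx": 0,"ry": 0,"rz": 0,"jaw": 0.27}
    - {"dx": 0,"dy": 0,"dz": 0,"rx": 0,"ry": 0,"rz": 0,"jaw": 0}
    - {"dx": 0,"dy": 0,"dz": 0,"rx": 0,"ry": 0,"rz": 0,"jaw": 0}
    - {"dx": 0,"dy": 0,"dz": 0,"rx": 0,"ry": 0,"rz": 0,"jaw": 0}
    - {"dx": 0,"dy": 0,"dz": 0,"rx": 0,"ry": 0,"rz": 0,"jaw": 0}

```text
t: 20.1
tool_pos: [444.2, -274.0, 11.2]
orientation: [0.001, 0.653, 0.757, -0.0]
ft_force: [0.5, 0.3, 0.7]
grip_width: 0.121
finger_force: 58.2
```

Call:
arm_command:
  moves:
    - {"dx": 0,"dy": 0,"dz": 0.6,"rx": 0,"ry": 0,"rz": 0,"jaw": 0}
    - {"dx": 0,"dy": 0,"dz": 1,"rx": 0,"ry": 0,"rz": 0,"jaw": 0}
    - {"dx": 0,"dy": 0,"dz": 1,"rx": 0,"ry": 0,"rz": 0,"jaw": 0}
    - {"dx": 0,"dy": 0,"dz": 1,"rx": 0,"ry": 0,"rz": 0,"jaw": 0}
    - {"dx": 0.07,"dy": 0.98,"dz": 0,"rx": 0,"ry": 0,"rz": 0.98,"jaw": 0}
    - {"dx": 0.07,"dy": 0.98,"dz": 0,"rx": 0,"ry": 0,"rz": 0.98,"jaw": 0}
    - {"dx": 0.07,"dy": 0.98,"dz": 0,"rx": 0,"ry": 0,"rz": 0.98,"jaw": 0}
    - {"dx": 0.07,"dy": 0.98,"dz": 0,"rx": 0,"ry": 0,"rz": 0.98,"jaw": 0}
    - {"dx": 0.07,"dy": 0.98,"dz": 0,"rx": 0,"ry": 0,"rz": 0.98,"jaw": 0}
    - {"dx": 0.07,"dy": 0.98,"dz": 0,"rx": 0,"ry": 0,"rz": 0.98,"jaw": 0}

```text
t: 21.1
tool_pos: [454.3, -125.8, 101.0]
orientation: [0.0, 0.438, 0.899, -0.0]
ft_force: [0.2, 0.6, -0.7]
grip_width: 0.124
finger_force: 58.2
```

Call:
arm_command:
  moves:
    - {"dx": 0.07,"dy": 0.98,"dz": 0,"rx": 0,"ry": 0,"rz": 0.98,"jaw": 0}
    - {"dx": 0.07,"dy": 0.98,"dz": 0,"rx": 0,"ry": 0,"rz": 0.98,"jaw": 0}
    - {"dx": 0.07,"dy": 0.98,"dz": 0,"rx": 0,"ry": 0,"rz": 0.98,"jaw": 0}
    - {"dx": 0.07,"dy": 0.98,"dz": 0,"rx": 0,"ry": 0,"rz": 0.98,"jaw": 0}
    - {"dx": 0.07,"dy": 0.98,"dz": 0,"rx": 0,"ry": 0,"rz": 0.98,"jaw": 0}
    - {"dx": 0.07,"dy": 0.98,"dz": 0,"rx": 0,"ry": 0,"rz": 0.98,"jaw": 0}
    - {"dx": 0.07,"dy": 0.98,"dz": 0,"rx": 0,"ry": 0,"rz": 0.98,"jaw": 0}
    - {"dx": 0.07,"dy": 0.98,"dz": 0,"rx": 0,"ry": 0,"rz": 0.98,"jaw": 0}
    - {"dx": 0.07,"dy": 0.98,"dz": 0,"rx": 0,"ry": 0,"rz": 0.98,"jaw": 0}
    - {"dx": 0.07,"dy": 0.98,"dz": 0,"rx": 0,"ry": 0,"rz": 0.98,"jaw": 0}

```text
t: 22.1
tool_pos: [471.8, 119.3, 100.9]
orientation: [0.0, 0.026, 1.0, -0.0]
ft_force: [0.6, 0.4, -0.9]
grip_width: 0.123
finger_force: 58.2
```

Call:
arm_command:
  moves:
    - {"dx": 0.07,"dy": 0.98,"dz": 0,"rx": 0,"ry": 0,"rz": 0,"jaw": 0}
    - {"dx": 0.07,"dy": 0.98,"dz": 0,"rx": 0,"ry": 0,"rz": 0,"jaw": 0}
    - {"dx": 0.07,"dy": 0.98,"dz": 0,"rx": 0,"ry": 0,"rz": 0,"jaw": 0}
    - {"dx": 0.07,"dy": 0.98,"dz": 0,"rx": 0,"ry": 0,"rz": 0,"jaw": 0}
    - {"dx": 0.07,"dy": 0.84,"dz": -0.2,"rx": 0,"ry": 0,"rz": 0,"jaw": 0}
    - {"dx": 0,"dy": 0,"dz": -1,"rx": 0,"ry": 0,"rz": 0,"jaw": 0}
    - {"dx": 0,"dy": 0,"dz": -1,"rx": 0,"ry": 0,"rz": 0,"jaw": 0}
    - {"dx": 0,"dy": 0,"dz": 0,"rx": 0,"ry": 0,"rz": 0,"jaw": 0}

```text
t: 22.9
tool_pos: [477.8, 236.8, 42.9]
orientation: [-0.003, 0.027, 1.0, -0.001]
ft_force: [-1.0, -0.7, -1.3]
grip_width: 0.12
finger_force: 58.3
```

Call:
arm_command:
  moves:
    - {"dx": 0,"dy": 0,"dz": -0.6,"rx": 0,"ry": 0,"rz": 0,"jaw": 0}
    - {"dx": 0,"dy": 0,"dz": -0.45,"rx": 0,"ry": 0,"rz": 0,"jaw": 0}
    - {"dx": 0,"dy": 0,"dz": -0.32,"rx": 0,"ry": 0,"rz": 0,"jaw": 0}
    - {"dx": 0,"dy": 0,"dz": 0,"rx": 0,"ry": 0,"rz": 0,"jaw": 0}
    - {"dx": 0,"dy": 0,"dz": 0,"rx": 0,"ry": 0,"rz": 0,"jaw": 0.26}
    - {"dx": 0,"dy": 0,"dz": 0,"rx": 0,"ry": 0,"rz": 0,"jaw": 0.26}
    - {"dx": 0,"dy": 0,"dz": 0.4,"rx": 0,"ry": 0,"rz": 0,"jaw": 0.26}
    - {"dx": 0,"dy": 0,"dz": 1,"rx": 0,"ry": 0,"rz": 0,"jaw": 0.26}
    - {"dx": 0,"dy": 0,"dz": 1,"rx": 0,"ry": 0,"rz": 0,"jaw": 0.26}
    - {"dx": 0,"dy": 0,"dz": 1,"rx": 0,"ry": 0,"rz": 0,"jaw": 0.26}

```text
t: 23.9
tool_pos: [480.6, 237.2, 98.3]
orientation: [0.0, 0.027, 1.0, 0.0]
ft_force: [0.5, 0.4, 0.2]
grip_width: 0.261
finger_force: 0.0
```

```bash
python3 -c "
from h import *
snap('top','t8')";python3 m.py t8
```

```text
tub x 478.3 y -264.6 size [22.7 94. ] axis deg 93.5
tub x 516.9 y -259.9 size [23.2 58.3] axis deg 96.1
tray x 468.5 y 236.4 size [11.2 33.1] axis deg 178.4
tray x 607.8 y 279.4 size [17.7 50.8] axis deg 103.7
```

Call:
arm_command:
  moves:
    - {"dx": -0.07,"dy": -1,"dz": 0,"rx": 0,"ry": 0,"rz": -0.98,"jaw": 0.26}
    - {"dx": -0.06,"dy": -1,"dz": 0,"rx": 0,"ry": 0,"rz": -0.98,"jaw": 0.26}
    - {"dx": 0,"dy": -1,"dz": 0,"rx": 0,"ry": 0,"rz": -0.98,"jaw": 0.26}
    - {"dx": 0,"dy": -1,"dz": 0,"rx": 0,"ry": 0,"rz": -0.98,"jaw": 0.26}
    - {"dx": 0,"dy": -1,"dz": 0,"rx": 0,"ry": 0,"rz": -0.98,"jaw": 0.26}
    - {"dx": 0,"dy": -1,"dz": 0,"rx": 0,"ry": 0,"rz": -0.98,"jaw": 0.26}
    - {"dx": 0,"dy": -1,"dz": 0,"rx": 0,"ry": 0,"rz": -0.98,"jaw": 0.26}
    - {"dx": 0,"dy": -1,"dz": 0,"rx": 0,"ry": 0,"rz": -0.98,"jaw": 0.26}
    - {"dx": 0,"dy": -1,"dz": 0,"rx": 0,"ry": 0,"rz": -0.98,"jaw": 0.26}
    - {"dx": 0,"dy": -1,"dz": 0,"rx": 0,"ry": 0,"rz": -0.98,"jaw": 0.26}

```text
t: 24.95
tool_pos: [477.6, -13.8, 97.4]
orientation: [0.001, 0.441, 0.897, 0.0]
ft_force: [1.6, -0.1, -0.1]
grip_width: 0.261
finger_force: 0.0
```

Call:
arm_command:
  moves:
    - {"dx": 0,"dy": -1,"dz": 0,"rx": 0,"ry": 0,"rz": -0.98,"jaw": 0.26}
    - {"dx": 0,"dy": -1,"dz": 0,"rx": 0,"ry": 0,"rz": -0.98,"jaw": 0.26}
    - {"dx": 0,"dy": -1,"dz": 0,"rx": 0,"ry": 0,"rz": -0.98,"jaw": 0.26}
    - {"dx": 0,"dy": -1,"dz": 0,"rx": 0,"ry": 0,"rz": -0.98,"jaw": 0.26}
    - {"dx": 0,"dy": -1,"dz": 0,"rx": 0,"ry": 0,"rz": -0.98,"jaw": 0.26}
    - {"dx": 0,"dy": -1,"dz": 0,"rx": 0,"ry": 0,"rz": -0.98,"jaw": 0.26}
    - {"dx": 0,"dy": -1,"dz": 0,"rx": 0,"ry": 0,"rz": 0,"jaw": 0.26}
    - {"dx": 0,"dy": -1,"dz": 0,"rx": 0,"ry": 0,"rz": 0,"jaw": 0.26}
    - {"dx": 0,"dy": -1,"dz": 0,"rx": 0,"ry": 0,"rz": 0,"jaw": 0.26}
    - {"dx": 0,"dy": -1,"dz": 0,"rx": 0,"ry": 0,"rz": 0,"jaw": 0.26}

```text
t: 25.95
tool_pos: [477.4, -263.9, 97.3]
orientation: [0.0, 0.653, 0.757, 0.0]
ft_force: [0.8, 0.4, -0.6]
grip_width: 0.258
finger_force: 0.0
```

Call:
arm_command:
  moves:
    - {"dx": 0,"dy": 0,"dz": -1,"rx": 0,"ry": 0,"rz": 0,"jaw": 0.26}
    - {"dx": 0,"dy": 0,"dz": -1,"rx": 0,"ry": 0,"rz": 0,"jaw": 0.26}
    - {"dx": 0,"dy": 0,"dz": -0.8,"rx": 0,"ry": 0,"rz": 0,"jaw": 0.26}
    - {"dx": 0,"dy": 0,"dz": -0.3,"rx": 0,"ry": 0,"rz": 0,"jaw": 0.26}
    - {"dx": 0,"dy": 0,"dz": -0.2,"rx": 0,"ry": 0,"rz": 0,"jaw": 0.26}
    - {"dx": 0,"dy": 0,"dz": -0.13,"rx": 0,"ry": 0,"rz": 0,"jaw": 0.26}
    - {"dx": 0,"dy": 0,"dz": 0,"rx": 0,"ry": 0,"rz": 0,"jaw": 0}
    - {"dx": 0,"dy": 0,"dz": 0,"rx": 0,"ry": 0,"rz": 0,"jaw": 0}
    - {"dx": 0,"dy": 0,"dz": 0,"rx": 0,"ry": 0,"rz": 0,"jaw": 0}
    - {"dx": 0,"dy": 0,"dz": 0,"rx": 0,"ry": 0,"rz": 0,"jaw": 0}

```text
t: 26.95
tool_pos: [478.0, -263.1, 11.5]
orientation: [0.001, 0.653, 0.757, 0.0]
ft_force: [0.1, 0.2, 3.3]
grip_width: 0.113
finger_force: 58.2
```

Call:
arm_command:
  moves:
    - {"dx": 0,"dy": 0,"dz": 0.6,"rx": 0,"ry": 0,"rz": 0,"jaw": 0}
    - {"dx": 0,"dy": 0,"dz": 1,"rx": 0,"ry": 0,"rz": 0,"jaw": 0}
    - {"dx": 0,"dy": 0,"dz": 1,"rx": 0,"ry": 0,"rz": 0,"jaw": 0}
    - {"dx": 0,"dy": 0,"dz": 1,"rx": 0,"ry": 0,"rz": 0,"jaw": 0}
    - {"dx": 0.2,"dy": 0.99,"dz": 0,"rx": 0,"ry": 0,"rz": 0.98,"jaw": 0}
    - {"dx": 0.2,"dy": 0.99,"dz": 0,"rx": 0,"ry": 0,"rz": 0.98,"jaw": 0}
    - {"dx": 0.2,"dy": 0.99,"dz": 0,"rx": 0,"ry": 0,"rz": 0.98,"jaw": 0}
    - {"dx": 0.2,"dy": 0.99,"dz": 0,"rx": 0,"ry": 0,"rz": 0.98,"jaw": 0}
    - {"dx": 0.2,"dy": 0.99,"dz": 0,"rx": 0,"ry": 0,"rz": 0.98,"jaw": 0}
    - {"dx": 0.2,"dy": 0.99,"dz": 0,"rx": 0,"ry": 0,"rz": 0.98,"jaw": 0}

```text
t: 27.95
tool_pos: [507.0, -113.2, 100.6]
orientation: [-0.0, 0.438, 0.899, -0.0]
ft_force: [1.2, 0.0, -1.6]
grip_width: 0.113
finger_force: 57.5
```

Call:
arm_command:
  moves:
    - {"dx": 0.2,"dy": 0.99,"dz": 0,"rx": 0,"ry": 0,"rz": 0.98,"jaw": 0}
    - {"dx": 0.2,"dy": 0.99,"dz": 0,"rx": 0,"ry": 0,"rz": 0.98,"jaw": 0}
    - {"dx": 0.2,"dy": 0.99,"dz": 0,"rx": 0,"ry": 0,"rz": 0.98,"jaw": 0}
    - {"dx": 0.2,"dy": 0.99,"dz": 0,"rx": 0,"ry": 0,"rz": 0.98,"jaw": 0}
    - {"dx": 0.2,"dy": 0.99,"dz": 0,"rx": 0,"ry": 0,"rz": 0.98,"jaw": 0}
    - {"dx": 0.2,"dy": 0.99,"dz": 0,"rx": 0,"ry": 0,"rz": 0.98,"jaw": 0}
    - {"dx": 0.2,"dy": 0.99,"dz": 0,"rx": 0,"ry": 0,"rz": 0.98,"jaw": 0}
    - {"dx": 0.2,"dy": 0.99,"dz": 0,"rx": 0,"ry": 0,"rz": 0.98,"jaw": 0}
    - {"dx": 0.2,"dy": 0.99,"dz": 0,"rx": 0,"ry": 0,"rz": 0.98,"jaw": 0}
    - {"dx": 0.2,"dy": 0.99,"dz": 0,"rx": 0,"ry": 0,"rz": 0.98,"jaw": 0}

```text
t: 28.95
tool_pos: [557.0, 134.2, 100.5]
orientation: [-0.0, 0.026, 1.0, -0.0]
ft_force: [0.5, -0.2, -1.0]
grip_width: 0.108
finger_force: 57.9
```

Call:
arm_command:
  moves:
    - {"dx": 0.2,"dy": 0.99,"dz": 0,"rx": 0,"ry": 0,"rz": 0,"jaw": 0}
    - {"dx": 0.2,"dy": 0.99,"dz": 0,"rx": 0,"ry": 0,"rz": 0,"jaw": 0}
    - {"dx": 0.2,"dy": 0.99,"dz": 0,"rx": 0,"ry": 0,"rz": 0,"jaw": 0}
    - {"dx": 0.14,"dy": 0.99,"dz": 0,"rx": 0,"ry": 0,"rz": 0,"jaw": 0}
    - {"dx": 0,"dy": 0,"dz": -0.6,"rx": 0,"ry": 0,"rz": 0,"jaw": 0}
    - {"dx": 0,"dy": 0,"dz": -0.8,"rx": 0,"ry": 0,"rz": 0,"jaw": 0}
    - {"dx": 0,"dy": 0,"dz": -0.8,"rx": 0,"ry": 0,"rz": 0,"jaw": 0}
    - {"dx": 0,"dy": 0,"dz": 0,"rx": 0,"ry": 0,"rz": 0,"jaw": 0}

```text
t: 29.75
tool_pos: [573.0, 231.7, 42.5]
orientation: [-0.003, 0.027, 1.0, -0.001]
ft_force: [-0.3, -0.7, -2.3]
grip_width: 0.114
finger_force: 57.9
```

Call:
arm_command:
  moves:
    - {"dx": 0,"dy": 0,"dz": -0.6,"rx": 0,"ry": 0,"rz": 0,"jaw": 0}
    - {"dx": 0,"dy": 0,"dz": -0.45,"rx": 0,"ry": 0,"rz": 0,"jaw": 0}
    - {"dx": 0,"dy": 0,"dz": -0.32,"rx": 0,"ry": 0,"rz": 0,"jaw": 0}
    - {"dx": 0,"dy": 0,"dz": 0,"rx": 0,"ry": 0,"rz": 0,"jaw": 0}
    - {"dx": 0,"dy": 0,"dz": 0,"rx": 0,"ry": 0,"rz": 0,"jaw": 0.3}
    - {"dx": 0,"dy": 0,"dz": 0,"rx": 0,"ry": 0,"rz": 0,"jaw": 0.3}
    - {"dx": 0,"dy": 0,"dz": 0.4,"rx": 0,"ry": 0,"rz": 0,"jaw": 0.3}
    - {"dx": 0,"dy": 0,"dz": 1,"rx": 0,"ry": 0,"rz": 0,"jaw": 0.3}
    - {"dx": 0,"dy": 0,"dz": 1,"rx": 0,"ry": 0,"rz": 0,"jaw": 0.3}
    - {"dx": 0,"dy": 0,"dz": 1,"rx": 0,"ry": 0,"rz": 0,"jaw": 0.3}

```text
t: 30.75
tool_pos: [576.0, 232.2, 98.1]
orientation: [0.0, 0.027, 1.0, 0.0]
ft_force: [-0.6, 0.4, 0.8]
grip_width: 0.299
finger_force: 0.0
```

```bash
python3 -c "
from h import *
snap('top','t9')";python3 m.py t9
```

```text
tub x 516.8 y -259.9 size [23.1 58.3] axis deg 96.1
```

Call:
arm_command:
  moves:
    - {"dx": -0.13,"dy": -0.98,"dz": 0,"rx": 0,"ry": 0,"rz": -0.98,"jaw": 0.35}
    - {"dx": -0.13,"dy": -0.98,"dz": 0,"rx": 0,"ry": 0,"rz": -0.98,"jaw": 0.35}
    - {"dx": -0.13,"dy": -0.98,"dz": 0,"rx": 0,"ry": 0,"rz": -0.98,"jaw": 0.35}
    - {"dx": -0.13,"dy": -0.98,"dz": 0,"rx": 0,"ry": 0,"rz": -0.98,"jaw": 0.35}
    - {"dx": -0.13,"dy": -0.98,"dz": 0,"rx": 0,"ry": 0,"rz": -0.98,"jaw": 0.35}
    - {"dx": -0.13,"dy": -0.98,"dz": 0,"rx": 0,"ry": 0,"rz": -0.98,"jaw": 0.35}
    - {"dx": -0.13,"dy": -0.98,"dz": 0,"rx": 0,"ry": 0,"rz": -0.98,"jaw": 0.35}
    - {"dx": -0.13,"dy": -0.98,"dz": 0,"rx": 0,"ry": 0,"rz": -0.98,"jaw": 0.35}
    - {"dx": -0.13,"dy": -0.98,"dz": 0,"rx": 0,"ry": 0,"rz": -0.98,"jaw": 0.35}
    - {"dx": -0.13,"dy": -0.98,"dz": 0,"rx": 0,"ry": 0,"rz": -0.98,"jaw": 0.35}

```text
t: 31.8
tool_pos: [543.5, -13.8, 97.3]
orientation: [0.001, 0.441, 0.897, 0.0]
ft_force: [-0.4, -1.4, 0.6]
grip_width: 0.35
finger_force: 0.0
```

Call:
arm_command:
  moves:
    - {"dx": -0.13,"dy": -0.99,"dz": 0,"rx": 0,"ry": 0,"rz": -0.98,"jaw": 0.35}
    - {"dx": -0.13,"dy": -0.99,"dz": 0,"rx": 0,"ry": 0,"rz": -0.98,"jaw": 0.35}
    - {"dx": -0.13,"dy": -0.99,"dz": 0,"rx": 0,"ry": 0,"rz": -0.98,"jaw": 0.35}
    - {"dx": -0.13,"dy": -0.99,"dz": 0,"rx": 0,"ry": 0,"rz": -0.98,"jaw": 0.35}
    - {"dx": -0.13,"dy": -0.99,"dz": 0,"rx": 0,"ry": 0,"rz": -0.98,"jaw": 0.35}
    - {"dx": -0.13,"dy": -0.99,"dz": 0,"rx": 0,"ry": 0,"rz": -0.98,"jaw": 0.35}
    - {"dx": -0.13,"dy": -0.99,"dz": 0,"rx": 0,"ry": 0,"rz": 0,"jaw": 0.35}
    - {"dx": -0.13,"dy": -0.99,"dz": 0,"rx": 0,"ry": 0,"rz": 0,"jaw": 0.35}
    - {"dx": -0.13,"dy": -0.99,"dz": 0,"rx": 0,"ry": 0,"rz": 0,"jaw": 0.35}
    - {"dx": 0,"dy": -0.99,"dz": 0,"rx": 0,"ry": 0,"rz": 0,"jaw": 0.35}

```text
t: 32.8
tool_pos: [513.9, -261.4, 97.3]
orientation: [0.0, 0.653, 0.757, 0.0]
ft_force: [1.0, 0.8, 0.1]
grip_width: 0.351
finger_force: 0.0
```

Call:
arm_command:
  moves:
    - {"dx": 0,"dy": 0,"dz": -1,"rx": 0,"ry": 0,"rz": 0,"jaw": 0.35}
    - {"dx": 0,"dy": 0,"dz": -1,"rx": 0,"ry": 0,"rz": 0,"jaw": 0.35}
    - {"dx": 0,"dy": 0,"dz": -0.8,"rx": 0,"ry": 0,"rz": 0,"jaw": 0.35}
    - {"dx": 0,"dy": 0,"dz": -0.3,"rx": 0,"ry": 0,"rz": 0,"jaw": 0.35}
    - {"dx": 0,"dy": 0,"dz": -0.2,"rx": 0,"ry": 0,"rz": 0,"jaw": 0.35}
    - {"dx": 0,"dy": 0,"dz": -0.13,"rx": 0,"ry": 0,"rz": 0,"jaw": 0.35}
    - {"dx": 0,"dy": 0,"dz": 0,"rx": 0,"ry": 0,"rz": 0,"jaw": 0}
    - {"dx": 0,"dy": 0,"dz": 0,"rx": 0,"ry": 0,"rz": 0,"jaw": 0}
    - {"dx": 0,"dy": 0,"dz": 0,"rx": 0,"ry": 0,"rz": 0,"jaw": 0}
    - {"dx": 0,"dy": 0,"dz": 0,"rx": 0,"ry": 0,"rz": 0,"jaw": 0}

```text
t: 33.8
tool_pos: [514.7, -260.5, 11.6]
orientation: [0.001, 0.653, 0.757, 0.0]
ft_force: [0.4, 1.5, 3.5]
grip_width: 0.114
finger_force: 58.5
```

Call:
arm_command:
  moves:
    - {"dx": 0,"dy": 0,"dz": 0.6,"rx": 0,"ry": 0,"rz": 0,"jaw": 0}
    - {"dx": 0,"dy": 0,"dz": 1,"rx": 0,"ry": 0,"rz": 0,"jaw": 0}
    - {"dx": 0,"dy": 0,"dz": 1,"rx": 0,"ry": 0,"rz": 0,"jaw": 0}
    - {"dx": 0,"dy": 0,"dz": 1,"rx": 0,"ry": 0,"rz": 0,"jaw": 0}
    - {"dx": -0.06,"dy": 0.98,"dz": 0,"rx": 0,"ry": 0,"rz": 0.98,"jaw": 0}
    - {"dx": -0.06,"dy": 0.98,"dz": 0,"rx": 0,"ry": 0,"rz": 0.98,"jaw": 0}
    - {"dx": -0.06,"dy": 0.98,"dz": 0,"rx": 0,"ry": 0,"rz": 0.98,"jaw": 0}
    - {"dx": -0.06,"dy": 0.98,"dz": 0,"rx": 0,"ry": 0,"rz": 0.98,"jaw": 0}
    - {"dx": -0.06,"dy": 0.98,"dz": 0,"rx": 0,"ry": 0,"rz": 0.98,"jaw": 0}
    - {"dx": -0.06,"dy": 0.98,"dz": 0,"rx": 0,"ry": 0,"rz": 0.98,"jaw": 0}

```text
t: 34.8
tool_pos: [504.8, -112.3, 100.6]
orientation: [-0.0, 0.438, 0.899, -0.0]
ft_force: [-0.0, -0.2, -1.3]
grip_width: 0.117
finger_force: 58.3
```

Call:
arm_command:
  moves:
    - {"dx": -0.06,"dy": 0.98,"dz": 0,"rx": 0,"ry": 0,"rz": 0.98,"jaw": 0}
    - {"dx": -0.06,"dy": 0.98,"dz": 0,"rx": 0,"ry": 0,"rz": 0.98,"jaw": 0}
    - {"dx": -0.06,"dy": 0.98,"dz": 0,"rx": 0,"ry": 0,"rz": 0.98,"jaw": 0}
    - {"dx": -0.06,"dy": 0.98,"dz": 0,"rx": 0,"ry": 0,"rz": 0.98,"jaw": 0}
    - {"dx": -0.06,"dy": 0.98,"dz": 0,"rx": 0,"ry": 0,"rz": 0.98,"jaw": 0}
    - {"dx": -0.06,"dy": 0.98,"dz": 0,"rx": 0,"ry": 0,"rz": 0.98,"jaw": 0}
    - {"dx": -0.06,"dy": 0.98,"dz": 0,"rx": 0,"ry": 0,"rz": 0.98,"jaw": 0}
    - {"dx": -0.06,"dy": 0.98,"dz": 0,"rx": 0,"ry": 0,"rz": 0.98,"jaw": 0}
    - {"dx": -0.06,"dy": 0.98,"dz": 0,"rx": 0,"ry": 0,"rz": 0.98,"jaw": 0}
    - {"dx": -0.06,"dy": 0.98,"dz": 0,"rx": 0,"ry": 0,"rz": 0.98,"jaw": 0}

```text
t: 35.8
tool_pos: [489.8, 132.7, 100.7]
orientation: [-0.0, 0.026, 1.0, -0.0]
ft_force: [0.7, 0.2, -1.3]
grip_width: 0.116
finger_force: 58.2
```

Call:
arm_command:
  moves:
    - {"dx": -0.06,"dy": 0.98,"dz": 0,"rx": 0,"ry": 0,"rz": 0,"jaw": 0}
    - {"dx": -0.06,"dy": 0.98,"dz": 0,"rx": 0,"ry": 0,"rz": 0,"jaw": 0}
    - {"dx": -0.06,"dy": 0.98,"dz": 0,"rx": 0,"ry": 0,"rz": 0,"jaw": 0}
    - {"dx": -0.06,"dy": 0.98,"dz": 0,"rx": 0,"ry": 0,"rz": 0,"jaw": 0}
    - {"dx": 0,"dy": 0.98,"dz": 0,"rx": 0,"ry": 0,"rz": 0,"jaw": 0}
    - {"dx": 0,"dy": 0.98,"dz": -0.2,"rx": 0,"ry": 0,"rz": 0,"jaw": 0}
    - {"dx": 0,"dy": 0,"dz": -1,"rx": 0,"ry": 0,"rz": 0,"jaw": 0}
    - {"dx": 0,"dy": 0,"dz": -1,"rx": 0,"ry": 0,"rz": 0,"jaw": 0}
    - {"dx": 0,"dy": 0,"dz": 0,"rx": 0,"ry": 0,"rz": 0,"jaw": 0}

```text
t: 36.7
tool_pos: [481.2, 278.0, 42.5]
orientation: [-0.003, 0.027, 1.0, -0.001]
ft_force: [-1.3, 0.7, -0.7]
grip_width: 0.112
finger_force: 58.3
```

Place it, then back off toward the lid so the tray can be seen.

Call:
arm_command:
  moves:
    - {"dx": 0,"dy": 0,"dz": -0.6,"rx": 0,"ry": 0,"rz": 0,"jaw": 0}
    - {"dx": 0,"dy": 0,"dz": -0.45,"rx": 0,"ry": 0,"rz": 0,"jaw": 0}
    - {"dx": 0,"dy": 0,"dz": -0.32,"rx": 0,"ry": 0,"rz": 0,"jaw": 0}
    - {"dx": 0,"dy": 0,"dz": 0,"rx": 0,"ry": 0,"rz": 0,"jaw": 0}
    - {"dx": 0,"dy": 0,"dz": 0,"rx": 0,"ry": 0,"rz": 0,"jaw": 0.26}
    - {"dx": 0,"dy": 0,"dz": 0,"rx": 0,"ry": 0,"rz": 0,"jaw": 0.26}
    - {"dx": 0,"dy": 0,"dz": 0.4,"rx": 0,"ry": 0,"rz": 0,"jaw": 0.26}
    - {"dx": 0,"dy": 0,"dz": 1,"rx": 0,"ry": 0,"rz": 0,"jaw": 0.26}
    - {"dx": 0,"dy": 0,"dz": 1,"rx": 0,"ry": 0,"rz": 0,"jaw": 0.26}
    - {"dx": 0,"dy": 0,"dz": 1,"rx": 0,"ry": 0,"rz": 0,"jaw": 0.26}

```text
t: 37.7
tool_pos: [484.1, 278.7, 98.2]
orientation: [0.0, 0.027, 1.0, 0.0]
ft_force: [0.1, -0.7, -1.2]
grip_width: 0.258
finger_force: 0.0
```

Call:
arm_command:
  moves:
    - {"dx": -0.1,"dy": -1,"dz": 0.5,"rx": 0,"ry": 0,"rz": -1,"jaw": 0.8}
    - {"dx": -0.1,"dy": -1,"dz": 0.5,"rx": 0,"ry": 0,"rz": -1,"jaw": 0.8}
    - {"dx": -0.1,"dy": -1,"dz": 0,"rx": 0,"ry": 0,"rz": -1,"jaw": 0.8}
    - {"dx": -0.1,"dy": -1,"dz": 0,"rx": 0,"ry": 0,"rz": -1,"jaw": 0.8}
    - {"dx": -0.1,"dy": -1,"dz": 0,"rx": 0,"ry": 0,"rz": -1,"jaw": 0.8}
    - {"dx": -0.1,"dy": -1,"dz": 0,"rx": 0,"ry": 0,"rz": -1,"jaw": 0.8}
    - {"dx": -0.1,"dy": -1,"dz": 0,"rx": 0,"ry": 0,"rz": -1,"jaw": 0.8}
    - {"dx": -0.1,"dy": -1,"dz": 0,"rx": 0,"ry": 0,"rz": -1,"jaw": 0.8}
    - {"dx": -0.1,"dy": -1,"dz": 0,"rx": 0,"ry": 0,"rz": -1,"jaw": 0.8}
    - {"dx": -0.1,"dy": -1,"dz": 0,"rx": 0,"ry": 0,"rz": -1,"jaw": 0.8}

```text
t: 38.7
tool_pos: [459.2, 27.7, 122.4]
orientation: [0.001, 0.449, 0.894, 0.0]
ft_force: [0.0, -0.0, -0.1]
grip_width: 0.803
finger_force: 0.0
```

Call:
arm_command:
  moves:
    - {"dx": 0,"dy": -1,"dz": 0,"rx": 0,"ry": 0,"rz": -1,"jaw": 0.8}
    - {"dx": 0,"dy": -1,"dz": 0,"rx": 0,"ry": 0,"rz": -1,"jaw": 0.8}
    - {"dx": 0,"dy": -1,"dz": 0,"rx": 0,"ry": 0,"rz": -1,"jaw": 0.8}
    - {"dx": 0,"dy": -1,"dz": 0,"rx": 0,"ry": 0,"rz": -1,"jaw": 0.8}
    - {"dx": 0,"dy": -1,"dz": 0,"rx": 0,"ry": 0,"rz": -1,"jaw": 0.8}
    - {"dx": 0,"dy": -1,"dz": 0,"rx": 0,"ry": 0,"rz": -0.7,"jaw": 0.8}
    - {"dx": 0,"dy": -1,"dz": 0,"rx": 0,"ry": 0,"rz": 0,"jaw": 0.8}
    - {"dx": 0,"dy": -1,"dz": 0,"rx": 0,"ry": 0,"rz": 0,"jaw": 0.8}
    - {"dx": 0,"dy": -1,"dz": 0,"rx": 0,"ry": 0,"rz": 0,"jaw": 0.8}
    - {"dx": 0,"dy": -1,"dz": 0,"rx": 0,"ry": 0,"rz": 0,"jaw": 0.8}

```text
t: 39.7
tool_pos: [459.2, -222.4, 122.4]
orientation: [0.001, 0.654, 0.757, 0.0]
ft_force: [-0.1, 0.2, 0.1]
grip_width: 0.804
finger_force: 0.0
```

```bash
python3 -c "
from h import *
t=snap('top','t10')
a=rect(t,'top',13,430,650,145,320,2.5);b=rect(t,'top',11,300,620,-200,120,1)
c=np.zeros((550,780,3),'u1');c[:,:a.shape[1]]=a;c[:320,445:765]=b
cv2.imwrite('pics/c10.png',c[:,:,::-1])";python3 m.py t10
```

```text
tray x 477.5 y 194.0 size [58. 23.] axis deg 0.0
tray x 478.0 y 236.8 size [58.  23.5] axis deg 0.0
tray x 481.0 y 277.8 size [57.  22.5] axis deg 0.0
tray x 576.1 y 233.9 size [21.6 94.2] axis deg 178.2
```

View pics/c10.png

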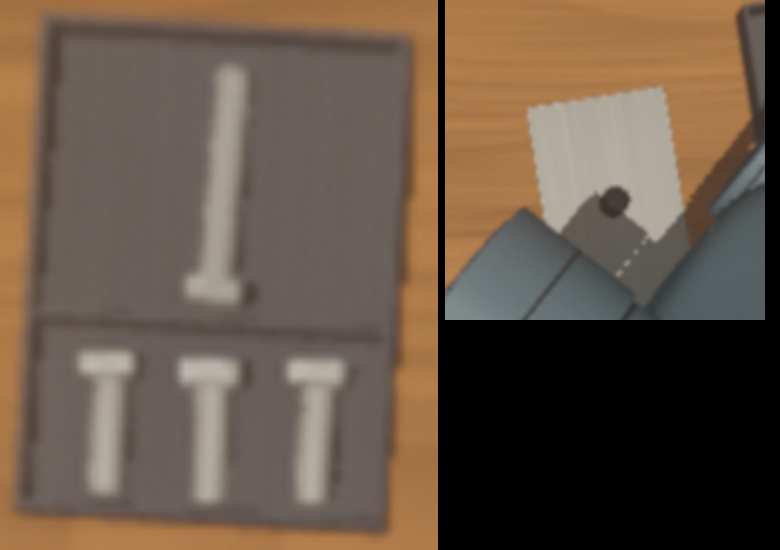

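All four bolts lie properly in their bays: shorts at (105,425), (208,430) and (315,430), long at (220,185). The lid has been knocked: knob at (615,200) in the inset. Measuring its new pose.

```bash
cat > lid.py <<'E'
from h import *
import sys
from scipy.optimize import least_squares
im=cv2.imread(f'pics/{sys.argv[1]}.png')[:,:,::-1].copy()
zt=float(sys.argv[2]);x0,y0,a0=map(float,sys.argv[3:6])
# edges: sample saturation across each side of the 218x139 outline at plane zt
s=3;X1,Y1=x0+150,y0+150
R=rect(im,'top',zt,x0-150,X1,y0-150,Y1,s);S=cv2.cvtColor(R,cv2.COLOR_RGB2HSV)[...,1].astype('f4');S=cv2.GaussianBlur(S,(5,5),0)
pts=[]
c,sn=np.cos(np.radians(a0)),np.sin(np.radians(a0))
for ax,h,w in((0,109,69.5),(1,69.5,109)):
  for sg in(1,-1):
    for t in np.linspace(-w*.85,w*.85,41):
      d=np.arange(-10,10,.25);L=np.array([(h*sg+sg*d),np.full_like(d,t)]) if ax==0 else np.array([np.full_like(d,t),(h*sg+sg*d)])
      wx=x0+c*L[0]-sn*L[1];wy=y0+sn*L[0]+c*L[1]
      v=cv2.remap(S,((Y1-wy)*s).astype('f4')[None],((X1-wx)*s).astype('f4')[None],1)[0]
      if v[:12].mean()<70 and v[-12:].mean()>110:
        i=np.argmax(np.gradient(v));pts.append((ax,sg,wx[i],wy[i]))
P=np.array(pts)
def f(q):
  c,sn=np.cos(q[2]),np.sin(q[2]);dx,dy=P[:,2]-q[0],P[:,3]-q[1];u=c*dx+sn*dy;v=-sn*dx+c*dy
  return np.where(P[:,0]==0,u*P[:,1]-109,v*P[:,1]-69.5)
r=least_squares(f,[x0,y0,np.radians(a0)],loss='soft_l1')
print('lid',np.round(r.x[:2],1),'yaw',round(np.degrees(r.x[2]),2),'rms',np.sqrt(np.mean(r.fun**2)).round(2),[(a,g,int(((P[:,0]==a)&(P[:,1]==g)).sum())) for a in(0,1) for g in(1,-1)])
E
python3 lid.py t10 11 415 -47 9; python3 lid.py top0 48 511 -253 8.8
```

```text
lid [416.5 -47. ] yaw 9.39 rms 0.78 [(0, 1, 41), (0, -1, 0), (1, 1, 20), (1, -1, 30)]
lid [ 511.8 -252.2] yaw 9.11 rms 3.09 [(0, 1, 41), (0, -1, 41), (1, 1, 41), (1, -1, 41)]
```

Call:
arm_command:
  moves:
    - {"dx": -0.25,"dy": 1,"dz": 0,"rx": 0,"ry": 0,"rz": 0,"jaw": 0.8}
    - {"dx": -0.25,"dy": 1,"dz": 0,"rx": 0,"ry": 0,"rz": 0,"jaw": 0.8}
    - {"dx": -0.25,"dy": 1,"dz": 0,"rx": 0,"ry": 0,"rz": 0,"jaw": 0.8}
    - {"dx": -0.25,"dy": 1,"dz": 0,"rx": 0,"ry": 0,"rz": 0.1,"jaw": 0.8}
    - {"dx": -0.25,"dy": 1,"dz": 0,"rx": 0,"ry": 0,"rz": 0.1,"jaw": 0.8}
    - {"dx": -0.25,"dy": 1,"dz": 0,"rx": 0,"ry": 0,"rz": 0,"jaw": 0.8}
    - {"dx": -0.2,"dy": 0.97,"dz": 0,"rx": 0,"ry": 0,"rz": 0,"jaw": 0.8}
    - {"dx": 0,"dy": 0,"dz": -0.8,"rx": 0,"ry": 0,"rz": 0,"jaw": 0.7}
    - {"dx": 0,"dy": 0,"dz": -1,"rx": 0,"ry": 0,"rz": 0,"jaw": 0.7}
    - {"dx": 0,"dy": 0,"dz": -1,"rx": 0,"ry": 0,"rz": 0,"jaw": 0.7}

```text
t: 40.75
tool_pos: [417.4, -46.9, 51.9]
orientation: [0.001, 0.647, 0.763, 0.0]
ft_force: [0.4, -0.2, -0.2]
grip_width: 0.702
finger_force: 0.0
```

Call:
arm_command:
  moves:
    - {"dx": 0,"dy": 0,"dz": -0.6,"rx": 0,"ry": 0,"rz": 0,"jaw": 0.7}
    - {"dx": 0,"dy": 0,"dz": -0.3,"rx": 0,"ry": 0,"rz": 0,"jaw": 0.7}
    - {"dx": 0,"dy": 0,"dz": -0.2,"rx": 0,"ry": 0,"rz": 0,"jaw": 0.7}
    - {"dx": 0,"dy": 0,"dz": 0,"rx": 0,"ry": 0,"rz": 0,"jaw": 0.7}

```text
t: 41.15
tool_pos: [416.8, -47.1, 24.1]
orientation: [0.0, 0.647, 0.762, 0.0]
ft_force: [0.0, -0.3, 0.8]
grip_width: 0.706
finger_force: 0.0
```

Call:
arm_command:
  moves:
    - {"dx": 0,"dy": 0,"dz": 0,"rx": 0,"ry": 0,"rz": 0,"jaw": 0}
    - {"dx": 0,"dy": 0,"dz": 0,"rx": 0,"ry": 0,"rz": 0,"jaw": 0}
    - {"dx": 0,"dy": 0,"dz": 0,"rx": 0,"ry": 0,"rz": 0,"jaw": 0}
    - {"dx": 0,"dy": 0,"dz": 0,"rx": 0,"ry": 0,"rz": 0,"jaw": 0}
    - {"dx": 0,"dy": 0,"dz": 0,"rx": 0,"ry": 0,"rz": 0,"jaw": 0}

```text
t: 41.65
tool_pos: [417.2, -47.3, 25.0]
orientation: [0.001, 0.647, 0.762, 0.0]
ft_force: [-1.3, 0.4, 7.6]
grip_width: 0.3
finger_force: 58.5
```

Call:
arm_command:
  moves:
    - {"dx": 0,"dy": 0,"dz": 0.4,"rx": 0,"ry": 0,"rz": 0,"jaw": 0}
    - {"dx": 0,"dy": 0,"dz": 0.8,"rx": 0,"ry": 0,"rz": 0,"jaw": 0}
    - {"dx": 0,"dy": 0,"dz": 0.8,"rx": 0,"ry": 0,"rz": 0,"jaw": 0}
    - {"dx": 0,"dy": 0,"dz": 0.8,"rx": 0,"ry": 0,"rz": 0,"jaw": 0}
    - {"dx": 0,"dy": 0,"dz": 0.8,"rx": 0,"ry": 0,"rz": 0,"jaw": 0}

```text
t: 42.15
tool_pos: [416.2, -46.8, 115.2]
orientation: [-0.0, 0.647, 0.762, -0.0]
ft_force: [0.7, 0.4, -3.6]
grip_width: 0.301
finger_force: 59.5
```

Call:
arm_command:
  moves:
    - {"dx": 0.38,"dy": -0.82,"dz": 0,"rx": 0,"ry": 0,"rz": 0,"jaw": 0}
    - {"dx": 0.38,"dy": -0.82,"dz": 0,"rx": 0,"ry": 0,"rz": 0,"jaw": 0}
    - {"dx": 0.38,"dy": -0.82,"dz": 0,"rx": 0,"ry": 0,"rz": 0,"jaw": 0}
    - {"dx": 0.38,"dy": -0.82,"dz": 0,"rx": 0,"ry": 0,"rz": 0,"jaw": 0}
    - {"dx": 0.38,"dy": -0.82,"dz": 0,"rx": 0,"ry": 0,"rz": 0,"jaw": 0}
    - {"dx": 0.38,"dy": -0.82,"dz": 0,"rx": 0,"ry": 0,"rz": 0,"jaw": 0}
    - {"dx": 0.38,"dy": -0.82,"dz": 0,"rx": 0,"ry": 0,"rz": 0,"jaw": 0}
    - {"dx": 0.38,"dy": -0.82,"dz": 0,"rx": 0,"ry": 0,"rz": 0,"jaw": 0}
    - {"dx": 0.38,"dy": -0.82,"dz": 0,"rx": 0,"ry": 0,"rz": 0,"jaw": 0}
    - {"dx": 0.38,"dy": -0.82,"dz": 0,"rx": 0,"ry": 0,"rz": 0,"jaw": 0}

```text
t: 43.15
tool_pos: [511.5, -252.6, 114.3]
orientation: [-0.0, 0.647, 0.762, 0.0]
ft_force: [0.9, -0.7, -3.2]
grip_width: 0.299
finger_force: 59.7
```

```bash
python3 -c "
from h import *
s=snap('scene','s11');snap('top','t11');st=read_state();print(st['tool_pos'],st['grip_width'])
cv2.imwrite('pics/c11.png',cv2.resize(s[200:400,120:300],None,fx=2.9,fy=2.9)[:,:,::-1])"; python3 lid.py t11 101 511 -252 9
```

```text
[ 512.6809403  -254.83205715  114.48499134] 0.3026008981596992
lid [ 512.4 -254.5] yaw 8.66 rms 1.41 [(0, 1, 41), (0, -1, 0), (1, 1, 1), (1, -1, 4)]
```

View pics/c11.png

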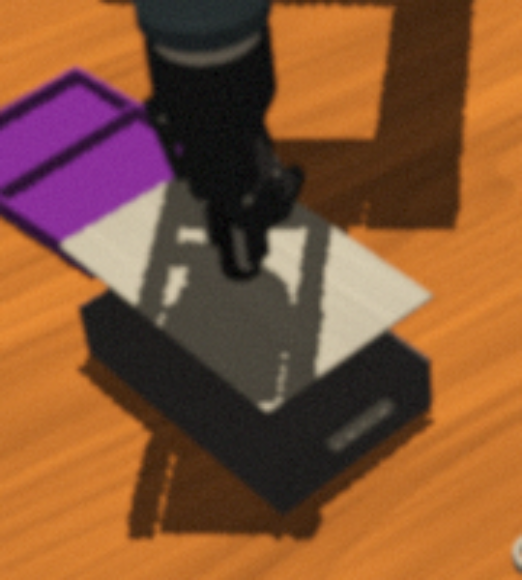

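The lid is level and above the tub, edges parallel. Lowering.

Call:
arm_command:
  moves:
    - {"dx": 0,"dy": 0,"dz": -0.6,"rx": 0,"ry": 0,"rz": 0,"jaw": 0}
    - {"dx": 0,"dy": 0,"dz": -0.6,"rx": 0,"ry": 0,"rz": 0,"jaw": 0}
    - {"dx": 0,"dy": 0,"dz": -0.4,"rx": 0,"ry": 0,"rz": 0,"jaw": 0}
    - {"dx": 0,"dy": 0,"dz": -0.2,"rx": 0,"ry": 0,"rz": 0,"jaw": 0}
    - {"dx": 0,"dy": 0,"dz": -0.1,"rx": 0,"ry": 0,"rz": 0,"jaw": 0}
    - {"dx": 0,"dy": 0,"dz": 0,"rx": 0,"ry": 0,"rz": 0,"jaw": 0}

```text
t: 43.85
tool_pos: [511.6, -251.9, 66.6]
orientation: [-0.0, 0.647, 0.762, 0.0]
ft_force: [0.9, 0.6, -3.1]
grip_width: 0.3
finger_force: 59.7
```

Call:
arm_command:
  moves:
    - {"dx": 0,"dy": 0,"dz": -0.08,"rx": 0,"ry": 0,"rz": 0,"jaw": 0}
    - {"dx": 0,"dy": 0,"dz": -0.08,"rx": 0,"ry": 0,"rz": 0,"jaw": 0}
    - {"dx": 0,"dy": 0,"dz": -0.06,"rx": 0,"ry": 0,"rz": 0,"jaw": 0}
    - {"dx": 0,"dy": 0,"dz": 0,"rx": 0,"ry": 0,"rz": 0,"jaw": 0}

```text
t: 44.25
tool_pos: [511.9, -252.2, 62.0]
orientation: [0.001, 0.647, 0.762, 0.0]
ft_force: [-1.2, 1.0, 4.0]
grip_width: 0.299
finger_force: 60.6
```

Call:
arm_command:
  moves:
    - {"dx": 0,"dy": 0,"dz": 0,"rx": 0,"ry": 0,"rz": 0,"jaw": 0.75}
    - {"dx": 0,"dy": 0,"dz": 0,"rx": 0,"ry": 0,"rz": 0,"jaw": 0.75}
    - {"dx": 0,"dy": 0,"dz": 0,"rx": 0,"ry": 0,"rz": 0,"jaw": 0.75}
    - {"dx": 0,"dy": 0,"dz": 0.3,"rx": 0,"ry": 0,"rz": 0,"jaw": 0.75}
    - {"dx": 0,"dy": 0,"dz": 1,"rx": 0,"ry": 0,"rz": 0,"jaw": 0.75}
    - {"dx": 0,"dy": 0,"dz": 1,"rx": 0,"ry": 0,"rz": 0,"jaw": 0.75}
    - {"dx": 0,"dy": 0,"dz": 1,"rx": 0,"ry": 0,"rz": 0,"jaw": 0.75}
    - {"dx": 0,"dy": 1,"dz": 0.5,"rx": 0,"ry": 0,"rz": 0,"jaw": 0.75}
    - {"dx": 0,"dy": 1,"dz": 0,"rx": 0,"ry": 0,"rz": 0,"jaw": 0.75}
    - {"dx": 0,"dy": 1,"dz": 0,"rx": 0,"ry": 0,"rz": 0,"jaw": 0.75}

```text
t: 45.25
tool_pos: [512.0, -176.7, 157.3]
orientation: [0.001, 0.647, 0.762, 0.0]
ft_force: [1.4, -0.3, 0.0]
grip_width: 0.752
finger_force: 0.0
```

Call:
arm_command:
  moves:
    - {"dx": -0.3,"dy": 1,"dz": 0,"rx": 0,"ry": 0,"rz": 0,"jaw": 0.75}
    - {"dx": -0.3,"dy": 1,"dz": 0,"rx": 0,"ry": 0,"rz": 0,"jaw": 0.75}
    - {"dx": -0.3,"dy": 1,"dz": 0,"rx": 0,"ry": 0,"rz": 0,"jaw": 0.75}
    - {"dx": -0.3,"dy": 1,"dz": 0,"rx": 0,"ry": 0,"rz": 0,"jaw": 0.75}
    - {"dx": -0.3,"dy": 1,"dz": 0,"rx": 0,"ry": 0,"rz": 0,"jaw": 0.75}
    - {"dx": -0.3,"dy": 1,"dz": 0,"rx": 0,"ry": 0,"rz": 0,"jaw": 0.75}
    - {"dx": -0.3,"dy": 1,"dz": 0,"rx": 0,"ry": 0,"rz": 0,"jaw": 0.75}
    - {"dx": 0,"dy": 0,"dz": 0,"rx": 0,"ry": 0,"rz": 0,"jaw": 0.75}

```text
t: 46.05
tool_pos: [457.8, 0.4, 156.4]
orientation: [-0.0, 0.646, 0.763, 0.0]
ft_force: [0.5, -0.0, -0.5]
grip_width: 0.753
finger_force: 0.0
```

```bash
python3 -c "
from h import *
t=snap('top','t12');s=snap('scene','s12')
c=np.zeros((450,800,3),'u1');c[:,:360]=cv2.resize(t[170:300,404:508],(360,450));c[:400,360:800]=cv2.resize(s[250:390,130:284],(440,400))
cv2.imwrite('pics/c12.png',c[:,:,::-1])"; python3 lid.py t12 48 511 -252 9; python3 m.py t12 | grep tray
```

```text
lid [ 510.4 -250.5] yaw 9.31 rms 2.79 [(0, 1, 41), (0, -1, 41), (1, 1, 41), (1, -1, 41)]
tray x 477.5 y 194.0 size [58. 22.] axis deg 0.0
tray x 477.8 y 236.8 size [57.5 23.5] axis deg 0.0
tray x 481.0 y 277.8 size [57.  21.5] axis deg 0.0
tray x 575.9 y 234.1 size [21.1 93.6] axis deg 178.1
```

View pics/c12.png

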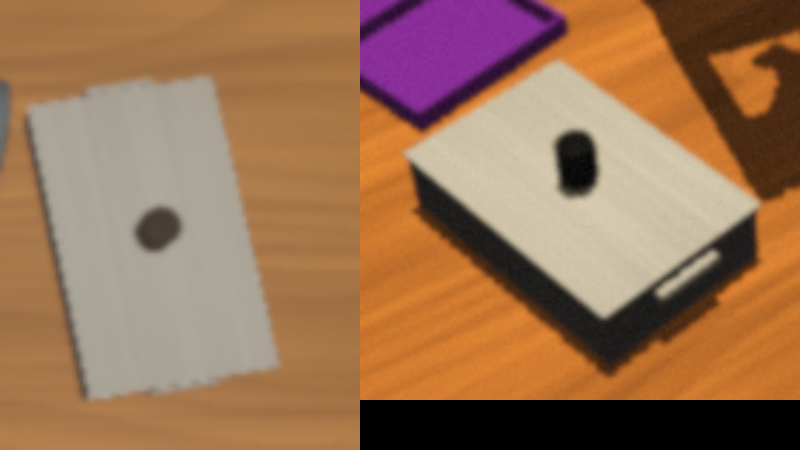

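The lid sits flat and square on the tub, knob at (577,163), within about 2 mm of where it started. The bolts are unchanged in the bays, and the arm is clear.

```bash
python3 -c "
from h import *
print(arm.sign_off())"
```

```text
the job is handed in; nothing more can be done
None
```

The job is handed in, with no verdict returned: the three short bolts and the one long bolt are in their bays, the lid (knocked aside mid-run, then re-found) is back on the empty tub within about 2 mm of its start, and I moved nothing else.

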